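# Vent-cap a bottle for the autoclave

### The job

This empty bottle is going into the autoclave. First slide the yoke of the bottle stand fully home around the bottle so that the bottle cannot turn, then screw the orange cap down until it bottoms out, and back it off a quarter turn so that the bottle can vent. Finish with the gripper still holding the cap at that setting, because it will be taped there, with the bottle upright in its stand and the things standing around left alone.

Things in the scene. Friction and masses are not known exactly. Their poses are not given: they have to be found in the camera images.
- stand: grey bottle stand, fixed to the bench, 236 x 112 mm. Origin on the bench under the centre of the bottle seat; its x axis runs along the two steel rods towards the upright back rest (72 mm high, rubber face at x = +31 mm), z up. The seat mat (black, 66 mm square) is 14 mm above the bench. The front end block is at x = -178 mm, 38 mm high; the rods lie at y = +-44 mm, 26 mm above the bench
- yoke (a joint): travel of the blue U-shaped yoke on the rods, m: 0 = fully home against its stop with its two arms round the bottle, growing as it is drawn back towards the front end block (stand -x), at most 0.074; starts 0.052 to 0.072. Slides with about 3 N and stays where it is left. Its arms are 62 mm apart inside, with slippery liners and flared tips, 18 to 54 mm above the bench; pushed home it straightens the bottle and leaves it about 1 mm of play on each side
- yoke_knob (a point): centre of the round red knob on the yoke, 73 mm above the bench: the knob is 25 mm across from 60 to 86 mm above the bench, with a 15 mm neck below it; the flat saddle under it is 44 mm above the bench. With the yoke home the knob is 85 mm in front of the seat centre (stand x = -85 mm, y = 0)
- bottle: empty square polypropylene bottle, milky white, 60 x 60 mm with 8 mm corner radii, straight to 74 mm, sloping shoulder to a 39 mm wide neck collar at 94 mm; loose, about 0.15 kg, standing on the seat mat, a few mm and a few degrees off. Origin at the centre of its underside, z up. It turns with the cap unless the yoke is home
- cap: orange ribbed screw cap, 46 mm across and 26 mm high, started on the bottle's thread. Origin at the centre of its underside, on the bottle's axis, 97.5 mm above the bottle's underside when bottomed out (about 112 mm above the bench); it rises 4 mm a turn as it unscrews. Its x axis runs along the white pointer line on its top, and points along the bottle's x axis when bottomed out
- cap_grip (a point): point on the cap's axis, 14 mm above its underside: the height to grip it
- cap_turn (a joint): angle of the cap on the bottle, rad: 0 = bottomed out (hard stop), growing as it is unscrewed (anticlockwise seen from above); starts 2.6 to 4.8. Turns with about 0.08 N m and stays where it is left
- tape_roll: roll of beige indicator tape lying flat, 68 mm across, 19 mm high, origin at the centre of its underside; a bystander
- marker_1: white and black marker pen, 133 mm long, lying; a bystander
- sample_6: small closed white sample bottle with a green cap, 34 mm across, 68 mm high, origin at the centre of its underside; a bystander
- beaker_400: empty clear beaker, 87 mm across, 110 mm high, origin at the centre of its underside; a bystander
Not all that is in view belongs to the job. What is shaped like the bottle but green is not meant.

How it is judged:
By the outcome, as a careful person would: the job done as asked, in the order asked, and still so for the second after the job is handed in, while the arm keeps its last pose, push and grip.
It also fails if it takes over 61 s, if anything falls off the work surface, if the arm or the gripper's body presses on something with over 40 N, if the wrist force passes 120 N, or if a joint passes its speed limit or range.

### The arm

A 7-joint arm with a two-finger parallel gripper is mounted at the origin on a cart in front of the work surface, level with it; the furniture and walls round the work are solid. World frame = base frame: x ahead of the robot, y to its left, z up, the work surface at z = 0. Lengths are in mm, angles in rad, forces in N, time in s.
With the tool pointing down it reaches from about 350 to 900 mm from the base axis. Payload 7.2 kg.
Tool frame: the origin (TCP) lies at the very end of the fingers, on their centre line; the grasp point (between the pads) lies 19 mm behind it (hold_point_z is the distance from the TCP to the grasp point, in mm); z points along the fingers, y is the direction in which the jaws open and shut (so a half turn about z gives the same grasp; the last joint's range is limited). The gripper opens to 85 mm and grips with 20 to 120 N. Pads are 22 mm wide; open, the fingers measure 114 mm over their backs; the gripper's body (76 mm by 85 mm) begins 54 mm behind the grasp point. The pads swing forward as they close: fully open they stand 13 mm farther back than shut.
Start: joints at [1.157, 0.411, -0.013, 1.596, 0.006, 1.134, -0.082], TCP at [211.832, -588.011, 192.397] pointing down, gripper open.
Joint ranges: [-2.95, 2.95], [-0.29, 1.99], [-1.47, 1.44], [0.14, 2.54], [-1.03, 4.17], [0.13, 1.85], [-2.86, 2.86]. Speed limits (rad/s): [2.39, 2.39, 3.01, 3.01, 3.14, 3.14, 3.14].

### API

Orientations are given as a rotation vector (axis times angle).
In Python, from cell import * gives the robot as it stands.
- The arm moves only by the tool send_rows, never from a script. Its argument "increments" is a list of rows, each an object with "offset": the shift along the tool's x, y, z in mm, a list of three; "angular": the turn, a rotation vector about the tool's x, y, z in degrees, a list of three; "fingers": the closure, from 0 (fully open) to 1 (shut). In form: [{"offset": [x, y, z], "angular": [wx, wy, wz], "fingers": fingers}, ...]. A call has 1 to 10 rows; each row is the pose to reach, as a shift and turn from the pose measured when the call began, along the tool's axes at that moment; what a row does not reach only later rows make up. A row lasts 1/8 s, in which the tool goes at most 62.5 mm and 10.7 degrees, less where a joint would pass 70% of its speed; a pose out of reach is approached as far as the arm can. A call with a gripper value outside its range is refused whole. The fingers move at their own pace and stop on an object; the grip force is fixed at half the most. Time passes only in rows, so rows that repeat a pose let the fingers close. It gives the time, the measured TCP pose, the force and the opening at its end, in the units of the state.
- read_state(): the state, without advancing time (a new reading comes with each control period).
- capture(name): name is "scene" or "top" or "wrist"; returns a dict with "img" (420x560x3 uint8, blue, green, red), "depth" (420x560 float32, mm along the optical axis (not along the pixel's ray), 0 where there is no reading), "vertical_fov" (degrees; the focal length in pixels is half the picture's height over the tangent of half this angle, whatever the lens; pixels are square), "cx", "cy" (the principal point, pixels), "R" (3x3) and "t" (3): a world point X has camera coordinates R X + t. Camera axes: x right, y down, z forward; pixel columns grow to the right and rows downward; lengths in mm; the calibration is good to about 2 mm. A picture is of the moment at which its call begins.
- finish_job(): hands the job in, once; it reports no verdict.
The state is a dict: "t": time; "q": joint angles; "qvel": joint speeds; "tau": joint torques, N m; "position": TCP position; "eef_rot": TCP orientation; "wrist_force": force on the tool from outside, world axes, zero at the start; "moment": the same for the moment, N m; "gripper_width": opening from 0.0 (shut) to 1.0 (fully open).
Only numpy, scipy, OpenCV 4.12 (cv2) and the standard library are available. Lean on these libraries where they do the work, as an engineer would, in place of code of your own. Each camera call takes 0.05 s, during which the arm holds its last target.

## Working session

There is one attempt and no reset: what is moved stays moved. The work goes in short steps, Python scripts to look and compute and a tool call to move; the robot and the scene stay as the last step left them, time stands still between calls to the robot, and variables do not carry over. Pictures are saved under pics/ and viewed, and the job is handed in when it is done.

Besides the shell and the picture viewer there is one more tool, called after "Request:" as name(argument=value, ...) on one line, values as JSON. send_rows: Moves the arm, as the interface text tells. Its arguments: {"type":"object","properties":{"increments":{"type":"array","items":{"type":"object","properties":{"offset":{"type":"array","items":{"type":"number"}},"angular":{"type":"array","items":{"type":"number"}},"fingers":{"type":"number"}}}}},"required":["increments"]}

```bash
ls; mkdir -p pics; cat > h.py <<'E'
from cell import *
import numpy as np, cv2
from scipy.spatial.transform import Rotation as Ro
def snap(c,fn):
    d=capture(c); cv2.imwrite('pics/'+fn+'.png',d['img']); np.savez('pics/'+fn+'.npz',**{k:np.array(v) for k,v in d.items()}); return d
def load(fn): return dict(np.load('pics/'+fn+'.npz'))
def f(d): return 210/np.tan(np.radians(float(d['vertical_fov']))/2)
def px2w(d,u,v,z=None,dep=None):
    """world from pixel: at world height z, or by depth"""
    r=np.array([(u-float(d['cx']))/f(d),(v-float(d['cy']))/f(d),1.]); R=d['R'];t=d['t']
    if z is None:
        dep=float(d['depth'][int(round(v)),int(round(u))]) if dep is None else dep
        return R.T@(r*dep-t)
    o=-R.T@t; w=R.T@r
    return o+w*(z-o[2])/w[2]
def w2px(d,X):
    c=d['R']@np.array(X,float)+d['t']; return c[:2]/c[2]*f(d)+[float(d['cx']),float(d['cy'])]
E
python3 - <<'E'
from h import *
for c in ['scene','top','wrist']:
    d=snap(c,c+'0'); print(c,d['vertical_fov'],-d['R'].T@d['t'],d['R'][2])
s=read_state(); print({k:np.round(v,3) for k,v in s.items()})
E
```

```text
pics
scene 43.50218766510131 [-108.32092894  841.16305341 1384.52144576] [ 0.37801791 -0.51679889 -0.76812848]
top 46.708579356441966 [ 280.2949234   -35.92093964 1341.93654275] [ 0.20504571  0.02471755 -0.97844024]
wrist 58.11817734787227 [ 292.70813935 -558.4204579   373.96846133] [-0.30716342 -0.11007305 -0.94526957]
{'t': np.float64(0.15), 'q': array([ 1.157,  0.412, -0.013,  1.597,  0.006,  1.134, -0.082]), 'qvel': array([-0.001, -0.002, -0.   , -0.003, -0.001, -0.002, -0.001]), 'tau': array([ 1.0000e-03, -6.0103e+01,  6.8300e-01, -2.9965e+01,  1.4000e-02,
        8.0000e-03,  0.0000e+00]), 'position': array([ 211.7  , -587.617,  191.743]), 'eef_rot': array([-3.094, -0.54 ,  0.   ]), 'wrist_force': array([-0.058,  0.004, -0.192]), 'moment': array([-0.003, -0.005, -0.006]), 'gripper_width': np.float64(1.002)}
```

View pics/top0.png

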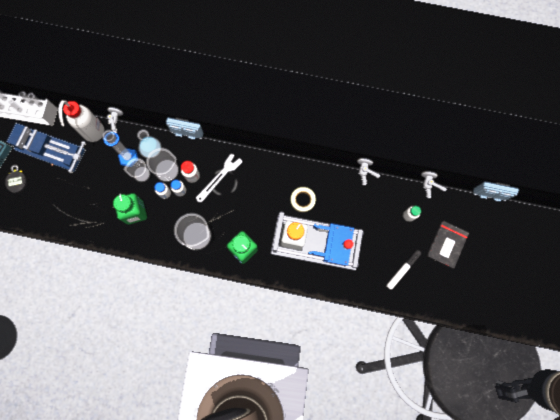

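View pics/scene0.png

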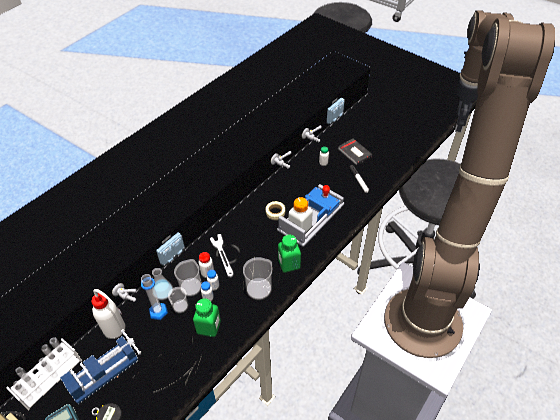

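The top view shows the stand (272–362, 213–268): orange cap at (296,231), red knob at (348,244). The green bottles at (242,247) and (129,207) are the decoys. I'll enlarge the stand.

```bash
python3 - <<'E'
from h import *
d=load('top0')
c=d['img'][195:285,260:375]; cv2.imwrite('pics/top0c.png',cv2.resize(c,None,fx=6,fy=6,interpolation=cv2.INTER_CUBIC))
d2=load('scene0'); c=d2['img'][170:260,255:365]; cv2.imwrite('pics/scene0c.png',cv2.resize(c,None,fx=6,fy=6,interpolation=cv2.INTER_CUBIC))
for n,u,v,z in [('cap',296,231,140),('knob',348,244,86),('green',242,247,None),('tape',303,199,19),('samp',414,213,68),('beaker',193,232,110)]:
    print(n,px2w(d,u,v,z), px2w(d,u,v))
E
```

```text
cap [486.36345988 -77.12298758 140.        ] [485.73392384 -76.99711599 143.67189667]
knob [ 480.48159826 -217.35824031   86.        ] [ 480.25626313 -217.15400994   87.41371358]
green [429.23133429  51.49571417 128.04303288] [429.23133429  51.49571417 128.04303288]
tape [599.60488288 -89.08563802  19.        ] [604.57833449 -89.91371133  -1.60556112]
samp [ 591.03545087 -386.14792733   68.        ] [ 590.28067101 -385.29723598   71.09435545]
beaker [452.20662553 182.89839323 110.        ] [467.40187052 202.23979542   1.10934659]
```

View pics/top0c.png

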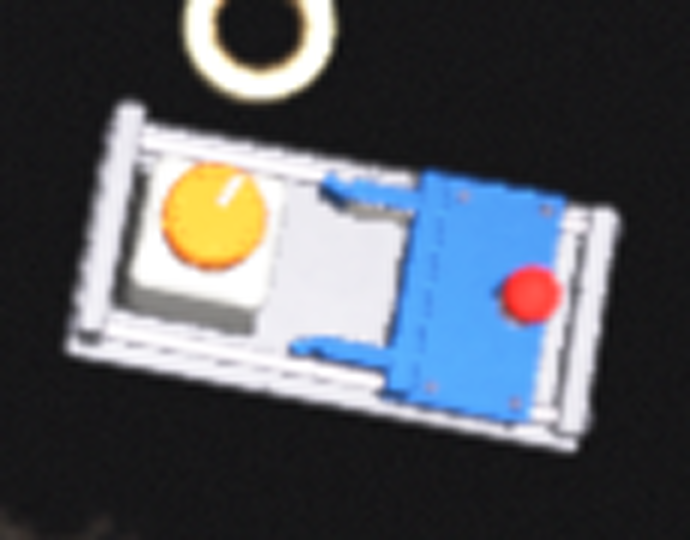

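View pics/scene0c.png

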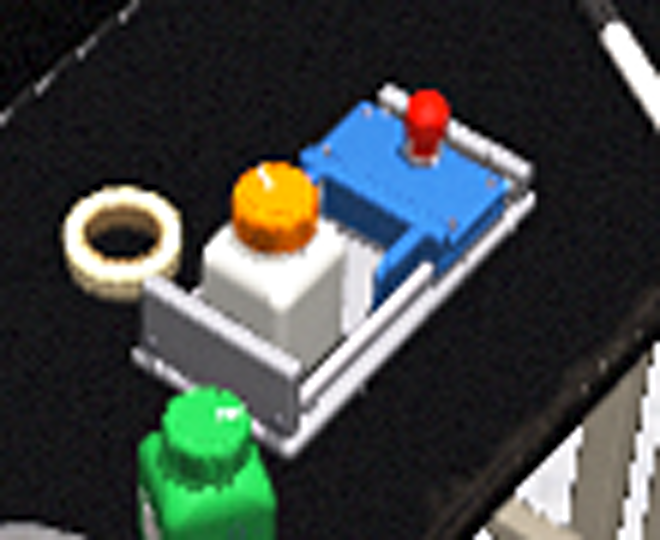

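View pics/wrist0.png

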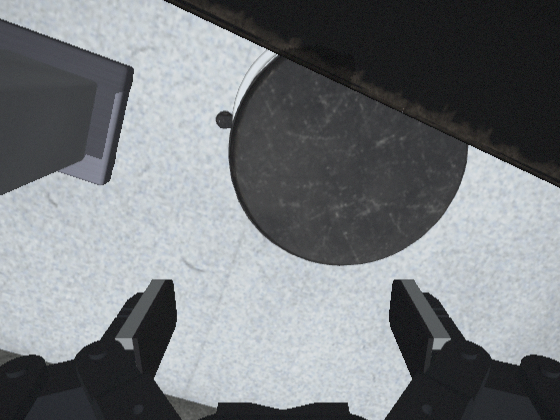

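```bash
cat >> h.py <<'E'
def pose():
    s=read_state(); return np.array(s['position']),Ro.from_rotvec(s['eef_rot']),s
def yawR(yaw): # tool down, tool x at world heading yaw (deg)
    a=np.radians(yaw); x=np.array([np.cos(a),np.sin(a),0]); z=np.array([0,0,-1.]); return Ro.from_matrix(np.stack([x,np.cross(z,x),z],1))
def plan(P,yaw=None):
    p,R,s=pose(); o=R.inv().apply(np.array(P)-p); w=np.degrees((R.inv()*yawR(yaw)).as_rotvec()) if yaw is not None else np.zeros(3)
    x=R.as_matrix()[:,0]; print('offset',o.round(1),'angular',w.round(1),'now',p.round(1),'yaw',np.degrees(np.arctan2(x[1],x[0])).round(1),'q7',s['q'][6].round(3))
    return o,w
E
python3 - <<'E'
from h import *
d=load('top0'); p,R,s=pose(); print(R.as_matrix().round(3))
w=load('wrist0'); print('cam in tool',R.inv().apply(-w['R'].T@w['t']-p), (R.inv().apply(w['R'].T[:,2])))
def c(u,v,z): q=px2w(d,260+u/6,195+v/6,z); return q
a=c(118,105,72);b=c(80,338,72); print('rest',a,b)
a2=c(615,212,38);b2=c(590,430,38); print('block',a2,b2)
for n,u,v,z in [('rodA',150,130,31),('rodA2',395,172,31),('rodB',110,330,31),('rodB2',375,378,31)]: print(n,c(u,v,z))
plan([475,-217,220],90);plan([475,-217,220],-90)
plan([475,-180,220],0)
E
```

```text
[[ 0.941  0.339 -0.   ]
 [ 0.339 -0.941  0.001]
 [-0.    -0.001 -1.   ]]
cam in tool [  86.0971851    -0.23065798 -182.23108613] [-3.26227959e-01  5.92062543e-04  9.45290944e-01]
rest [541.4836131  -29.96163033  72.        ] [436.22895688 -27.49638854  72.        ]
block [ 530.8221261  -259.38460001   38.        ] [ 431.22131212 -258.14858416   38.        ]
rodA [540.38278909 -45.84696295  31.        ]
rodA2 [ 536.59816514 -159.2047449    31.        ]
rodB [446.73368902 -40.13308103  31.        ]
rodB2 [ 441.8162226  -161.12470248   31.        ]
offset [ 373.3 -259.4  -28. ] angular [ -0.1  -0.  -70.2] now [ 211.7 -587.6  191.7] yaw 19.8 q7 -0.082
offset [ 373.3 -259.4  -28. ] angular [-0.000e+00  1.000e-01  1.098e+02] now [ 211.7 -587.6  191.7] yaw 19.8 q7 -0.082
offset [ 385.9 -294.3  -27.9] angular [-0.1  0.  19.8] now [ 211.7 -587.6  191.7] yaw 19.8 q7 -0.082
```

Request:
send_rows(increments=[{"offset": [20, -14, -1], "angular": [0, 0, -3], "fingers": 0}, {"offset": [60, -42, -2], "angular": [0, 0, -10], "fingers": 0}, {"offset": [105, -73, -3], "angular": [0, 0, -18], "fingers": 0}, {"offset": [150, -104, -4], "angular": [0, 0, -26], "fingers": 0}, {"offset": [195, -135, -5], "angular": [0, 0, -34], "fingers": 0}, {"offset": [240, -166, -6], "angular": [0, 0, -42], "fingers": 0}, {"offset": [285, -198, -7], "angular": [0, 0, -50], "fingers": 0}, {"offset": [325, -226, -8], "angular": [0, 0, -58], "fingers": 0}, {"offset": [358, -249, -8], "angular": [0, 0, -64], "fingers": 0}, {"offset": [373, -259, -8], "angular": [0, 0, -68], "fingers": 0}])

```text
t: 1.4
position: [475.8, -214.2, 200.2]
eef_rot: [-2.254, -2.187, -0.002]
wrist_force: [-1.1, -0.7, -0.2]
gripper_width: 1.0
```

```bash
python3 - <<'E'
from h import *
plan([480,-217,120],88)
d=snap('wrist','w1'); print(d['cx'],d['cy'])
E
```

```text
offset [-2.8  4.3 80.2] angular [-0.  -0.1  0.3] now [ 475.8 -214.2  200.2] yaw 88.3 q7 0.183
282.4801394749532 203.79391664983686
```

View pics/w1.png

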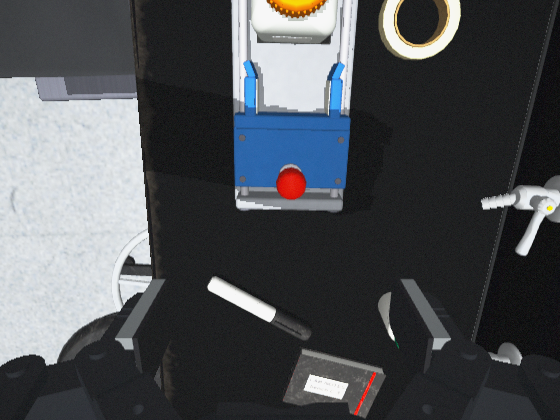

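```bash
python3 - <<'E'
from h import *
d=load('w1'); R=d['R']; 
print('knob top depth',px2w(d,291,180), 'z86',px2w(d,291,180,86),'z73 center',px2w(d,291,184,73))
for n,u,v,z in [('rodL top',237,30,31),('rodL bot',242,110,31),('rodR top',350,30,31),('rodR bot',346,110,31),('yokeL',234,116,54),('yokeR',350,116,54),('saddleL',236,186,44),('saddleR',346,186,44)]:print(n,px2w(d,u,v,z).round(1),px2w(d,u,v).round(1))
c=d['img'][0:220,200:400]; cv2.imwrite('pics/w1c.png',cv2.resize(c,None,fx=3.0,fy=2.7,interpolation=cv2.INTER_CUBIC))
E
```

```text
knob top depth [ 484.70758279 -211.56441397   85.3760516 ] z86 [ 484.69767919 -211.39194032   86.        ] z73 center [ 484.82399137 -218.51011093   73.        ]
rodL top [442.7 -93.3  31. ] [440.8 -91.5  13.1]
rodL bot [ 442.7 -159.6   31. ] [ 442.6 -159.6   30.7]
rodR top [538.7 -96.2  31. ] [541.9 -94.4  11.6]
rodR bot [ 536.9 -162.4   31. ] [ 539.8 -164.1   13.3]
yokeL [ 438.  -162.4   54. ] [ 437.9 -162.4   53.6]
yokeR [ 536.7 -165.3   54. ] [ 5.460e+02 -1.712e+02  3.000e-01]
saddleL [ 434.  -227.2   44. ] [ 429.8 -236.1   13.4]
saddleR [ 536.5 -230.3   44. ] [ 480.  -129.4  382.7]
```

View pics/w1c.png

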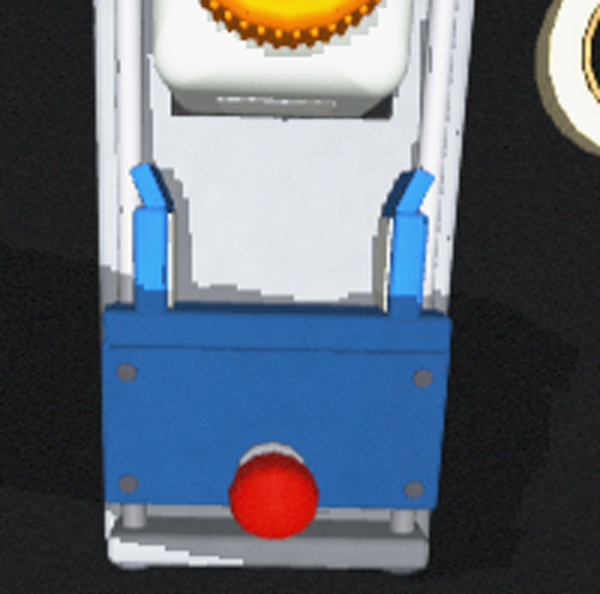

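Request:
send_rows(increments=[{"offset": [-3, 8, 15], "angular": [0, 0, 0.3], "fingers": 0}, {"offset": [-3, 8, 45], "angular": [0, 0, 0.3], "fingers": 0}, {"offset": [-3, 8, 80], "angular": [0, 0, 0.3], "fingers": 0}, {"offset": [-3, 8, 110], "angular": [0, 0, 0.3], "fingers": 0}, {"offset": [-3, 8, 135], "angular": [0, 0, 0.3], "fingers": 0}, {"offset": [-3, 8, 144], "angular": [0, 0, 0.3], "fingers": 0}, {"offset": [-3, 8, 144], "angular": [0, 0, 0.3], "fingers": 0.35}])

```text
t: 2.33
position: [483.9, -217.0, 55.5]
eef_rot: [-2.257, -2.182, -0.002]
wrist_force: [0.2, -1.0, 0.0]
gripper_width: 0.817
```

```bash
python3 - <<'E'
from h import *
p,R,s=pose(); print(p,s['wrist_force'],s['gripper_width'])
d=snap('wrist','w2')
E
```

```text
[ 483.92296761 -216.97596986   55.45596973] [ 0.20453331 -1.03759938  0.00919669] 0.8174308230686791
```

View pics/w2.png

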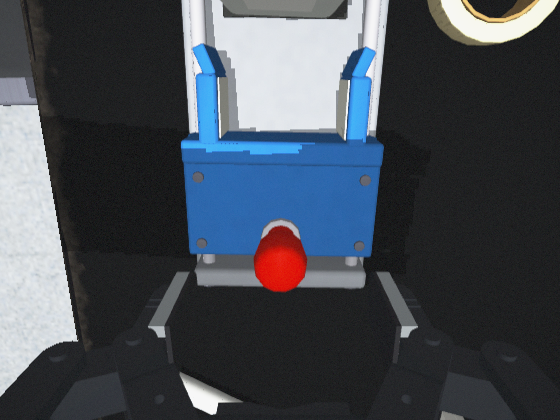

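```bash
python3 - <<'E'
from h import *
d=load('w2'); p,R,s=pose()
for off in ([0,0,0],[0,0,-19],[0,33,-19],[0,-33,-19],[0,42,-32],[0,33,-10]): print(off,w2px(d,p+R.apply(off)).round(0))
print(px2w(d,280,240),px2w(d,280,240,86), px2w(d,280,260),px2w(d,280,260,80))
print(px2w(d,180,285),px2w(d,405,320),px2w(d,170,275))
E
```

```text
[0, 0, 0] [281. 244.]
[0, 0, -19] [280. 260.]
[0, 33, -19] [349. 260.]
[0, -33, -19] [212. 260.]
[0, 42, -32] [374. 274.]
[0, 33, -10] [346. 252.]
[ 484.91593125 -205.00220877   77.89943449] [ 485.09847713 -201.32473182   86.        ] [ 484.76419906 -210.78750631   86.64222772] [ 484.59921302 -214.23096597   80.        ]
[ 448.54793741 -204.12455302  116.79221934] [ 524.62184155 -206.88138223  137.324614  ] [ 4.03945316e+02 -2.64906422e+02  1.17253904e-01]
```

Request:
send_rows(increments=[{"offset": [0, 0.5, 0], "angular": [0, 0, 0], "fingers": 0.6}, {"offset": [0, 0.5, 0], "angular": [0, 0, 0], "fingers": 0.85}, {"offset": [0, 0.5, 0], "angular": [0, 0, 0], "fingers": 1}, {"offset": [0, 0.5, 0], "angular": [0, 0, 0], "fingers": 1}, {"offset": [0, 0.5, 0], "angular": [0, 0, 0], "fingers": 1}])

```text
t: 3.0
position: [485.1, -216.9, 56.3]
eef_rot: [-2.257, -2.184, -0.003]
wrist_force: [-0.2, 0.3, 1.1]
gripper_width: 0.001
```

```bash
python3 - <<'E'
from h import *
p,R,s=pose(); print(p,s['wrist_force'],s['moment'],s['gripper_width']*85)
E
```

```text
[ 485.12735943 -216.91634786   56.34514089] [-0.18401642  0.29765122  1.09644167] [-0.07656956 -0.03066503  0.02093549] 0.10884707445227747
```

```bash
python3 - <<'E'
from h import *
d=snap('wrist','w3');d=snap('top','t3');d=snap('scene','s3')
a=load('w3')['img'][150:420,130:430];b=load('s3')['img'][165:255,270:370]
cv2.imwrite('pics/m3.png',np.hstack([cv2.resize(a,(420,378)),cv2.resize(b,(420,378),interpolation=cv2.INTER_CUBIC)])[:, :800])
E
```

```text
(no output)
```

View pics/m3.png

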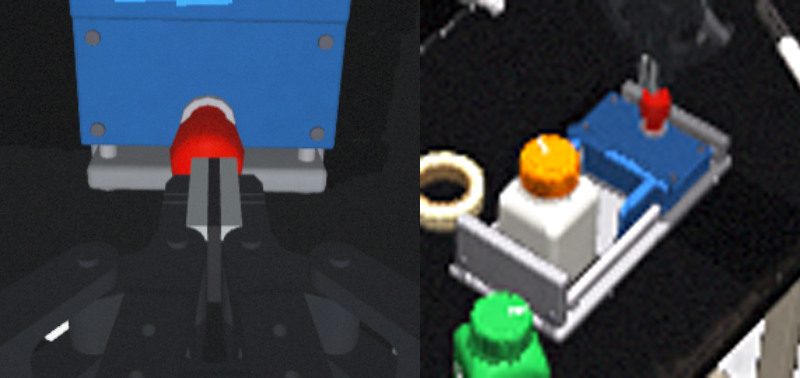

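View pics/s3.png

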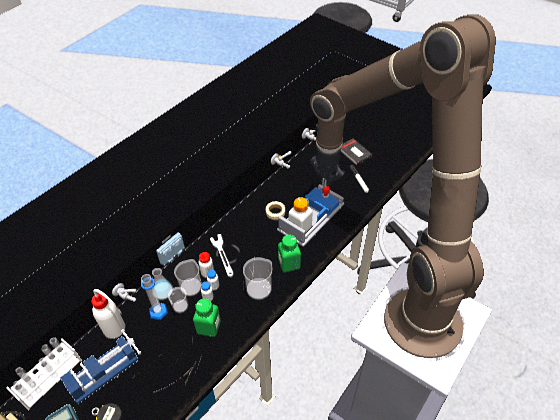

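```bash
python3 - <<'E'
from h import *
d=load('w3');p,R,s=pose(); print(p)
for u,v in [(276,264),(291,264),(276,280),(291,280),(276,300),(291,305),(280,240),(270,250),(298,255),(280,232)]: 
    X=px2w(d,u,v); print(u,v,X.round(1),R.inv().apply(X-p).round(1))
c=d['img'][220:330,230:340]; cv2.imwrite('pics/w3c.png',cv2.resize(c,None,fx=5,fy=5,interpolation=cv2.INTER_CUBIC))
for nm in ['s3']:
    d=load(nm)
    c=d['img'][165:235,295:365]; cv2.imwrite('pics/s3c.png',cv2.resize(c,None,fx=8,fy=8,interpolation=cv2.INTER_CUBIC))
E
```

```text
[ 485.07802908 -216.89238491   56.24021149]
276 264 [ 484.5 -205.6  100.9] [ 11.4  -0.9 -44.6]
291 264 [ 490.6 -205.1  102.2] [ 12.1   5.2 -45.9]
276 280 [ 484.8 -205.   114.5] [ 12.   -0.7 -58.2]
291 280 [ 490.4 -204.7  115.3] [ 12.5   4.9 -59.1]
276 300 [ 484.9 -205.6  126.8] [ 11.4  -0.5 -70.5]
291 305 [ 490.  -205.4  130.4] [ 11.8   4.5 -74.1]
280 240 [ 486.1 -204.7   79.2] [ 12.2   0.6 -23. ]
270 250 [ 481.5 -207.4   83.9] [  9.4  -3.9 -27.6]
298 255 [ 494.1 -210.5   83.6] [  6.7   8.8 -27.3]
280 232 [ 486.  -204.8   69.8] [ 12.2   0.6 -13.6]
```

View pics/w3c.png

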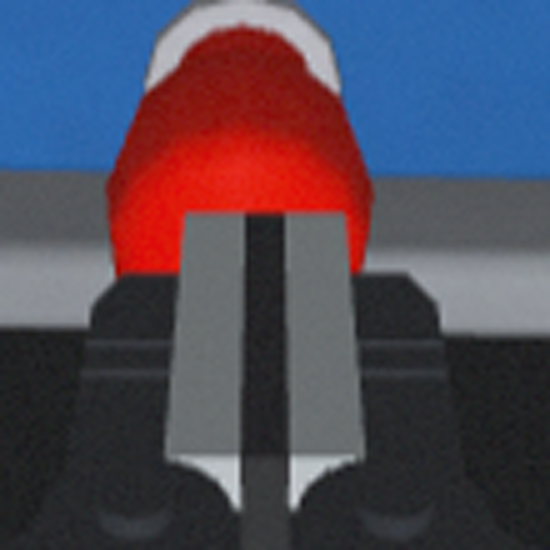

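View pics/s3c.png

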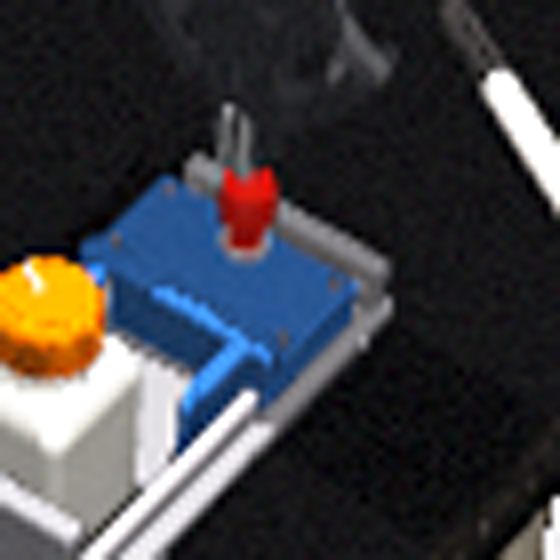

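```bash
python3 - <<'E'
from h import *
import cell; print([n for n in dir(cell) if not n.startswith('_')])
d=load('s3');p,R,s=pose()
for z in (0,-19,-45,-60): print(z,w2px(d,p+R.apply([0,0,z])).round(1), 'crop', ((w2px(d,p+R.apply([0,0,z]))-[295,165])*8).round(0))
d0=load('scene0'); 
u,v=w2px(d0,[484.7,-217,86]); print('knob top pred',u,v,((np.array([u,v])-[255,170])*6).round(0))
d=load('w3')
for v in range(230,330,6): 
    X=px2w(d,276,v); print(v,d['depth'][v,276].round(1),X.round(1))
E
```

```text
['Unreachable', 'capture', 'finish_job', 'hold_point_z', 'read_state']
0 [325.2 192.5] crop [241. 220.]
-19 [325.5 188.7] crop [244. 190.]
-45 [325.9 183.4] crop [247. 148.]
-60 [326.2 180.3] crop [250. 123.]
knob top pred 325.7683703397493 186.60566196935392 [425. 100.]
230 187.4 [ 484.  -205.3   65.9]
236 177.9 [ 484.2 -204.3   75.6]
242 173.5 [ 484.2 -205.1   80.5]
248 171.7 [ 484.2 -206.9   83.1]
254 170.0 [ 484.2 -208.8   85.4]
260 170.1 [ 484.1 -211.3   86.3]
266 151.1 [ 484.6 -204.8  104.1]
272 147.7 [ 484.6 -205.3  107.9]
278 143.0 [ 484.7 -205.2  112.7]
284 138.7 [ 484.8 -205.1  117.3]
290 133.7 [ 484.9 -204.4  122.4]
296 131.3 [ 484.9 -205.1  125.2]
302 129.0 [ 484.9 -205.8  127.8]
308 124.1 [ 485.  -204.8  132.6]
314 123.0 [ 485.  -206.   134.2]
320 125.3 [ 484.9 -209.3  132.9]
326 115.6 [ 485.2 -205.   141.7]
```

```bash
python3 - <<'E'
from h import *
print(hold_point_z)
d=load('w3')
for u in (272,275,288,292):
  print(u,[ (v,float(d['depth'][v,u].round(1)),px2w(d,u,v)[2].round(1)) for v in range(258,268)])
E
```

```text
18.700000000000003
272 [(258, 169.6999969482422, np.float64(86.3)), (259, 169.39999389648438, np.float64(86.7)), (260, 169.3000030517578, np.float64(86.9)), (261, 171.0, np.float64(85.5)), (262, 156.0, np.float64(99.1)), (263, 154.6999969482422, np.float64(100.5)), (264, 153.39999389648438, np.float64(101.7)), (265, 153.5, np.float64(101.8)), (266, 152.8000030517578, np.float64(102.6)), (267, 151.8000030517578, np.float64(103.6))]
275 [(258, 171.3000030517578, np.float64(84.9)), (259, 168.60000610351562, np.float64(87.4)), (260, 170.3000030517578, np.float64(86.1)), (261, 169.39999389648438, np.float64(87.0)), (262, 155.0, np.float64(100.1)), (263, 153.8000030517578, np.float64(101.2)), (264, 154.3000030517578, np.float64(101.0)), (265, 153.10000610351562, np.float64(102.1)), (266, 151.89999389648438, np.float64(103.3)), (267, 151.5, np.float64(103.9))]
288 [(258, 170.6999969482422, np.float64(85.4)), (259, 170.1999969482422, np.float64(86.0)), (260, 170.1999969482422, np.float64(86.1)), (261, 170.6999969482422, np.float64(85.8)), (262, 154.6999969482422, np.float64(100.3)), (263, 154.10000610351562, np.float64(101.0)), (264, 153.5, np.float64(101.7)), (265, 153.8000030517578, np.float64(101.5)), (266, 151.3000030517578, np.float64(103.9)), (267, 151.10000610351562, np.float64(104.2))]
292 [(258, 170.1999969482422, np.float64(85.9)), (259, 170.5, np.float64(85.8)), (260, 170.89999389648438, np.float64(85.5)), (261, 170.0, np.float64(86.5)), (262, 155.6999969482422, np.float64(99.4)), (263, 154.10000610351562, np.float64(101.0)), (264, 152.8000030517578, np.float64(102.3)), (265, 152.89999389648438, np.float64(102.3)), (266, 151.0, np.float64(104.2)), (267, 151.60000610351562, np.float64(103.8))]
```

The knob was missed: the jaws shut fully with no object between them. Depth shows the real finger ends at z≈100, directly above the knob top (86), while the reported TCP z is 56. So the finger ends sit about 43.5 mm short of the reported TCP. I'll reopen, go down in small steps and check.

Request:
send_rows(increments=[{"offset": [0, 0, 0], "angular": [0, 0, 0], "fingers": 0.3}, {"offset": [0, 0, 0], "angular": [0, 0, 0], "fingers": 0.3}, {"offset": [0, 0, 0], "angular": [0, 0, 0], "fingers": 0.3}, {"offset": [0, 0, 10], "angular": [0, 0, 0], "fingers": 0.3}, {"offset": [0, 0, 20], "angular": [0, 0, 0], "fingers": 0.3}, {"offset": [0, 0, 30], "angular": [0, 0, 0], "fingers": 0.3}])

```text
t: 3.9
position: [484.8, -216.7, 25.2]
eef_rot: [-2.256, -2.183, -0.002]
wrist_force: [-0.9, -0.1, 1.0]
gripper_width: 0.7
```

```bash
python3 - <<'E'
from h import *
p,R,s=pose(); print(p,s['wrist_force'],s['gripper_width']*85)
d=snap('wrist','w4')
for v in range(240,330,8): print(v,[px2w(d,u,v).round(0) for u in (150,165,180,380,400)])
E
```

```text
[ 484.76854482 -216.71519911   25.1818626 ] [-0.9173856  -0.05815411  1.00951829] 59.50495814656635
240 [array([ 407., -223.,    1.]), array([ 416., -224.,    0.]), array([ 438., -205.,   44.]), array([ 533., -207.,   46.]), array([ 556., -228.,    2.])]
248 [array([ 406., -229.,    1.]), array([ 415., -229.,    1.]), array([ 438., -209.,   44.]), array([ 533., -212.,   44.]), array([ 557., -234.,    1.])]
256 [array([ 405., -234.,    1.]), array([ 414., -234.,    1.]), array([ 438., -213.,   45.]), array([ 533., -216.,   45.]), array([ 557., -239.,    1.])]
264 [array([ 404., -240.,    0.]), array([ 414., -240.,    1.]), array([ 437., -217.,   45.]), array([ 534., -221.,   44.]), array([ 558., -244.,    1.])]
272 [array([ 404., -244.,    2.]), array([ 413., -245.,    1.]), array([ 437., -221.,   45.]), array([ 533., -224.,   46.]), array([ 558., -250.,    0.])]
280 [array([ 403., -251.,    1.]), array([ 412., -251.,    1.]), array([ 436., -226.,   45.]), array([ 534., -229.,   46.]), array([ 558., -255.,    2.])]
288 [array([ 402., -257.,    0.]), array([ 411., -257.,   -0.]), array
[... 159 characters left out ...]
51., -204.,   94.]), array([ 521., -206.,   94.]), array([ 530., -211.,   87.])]
304 [array([ 401., -268.,    1.]), array([ 445., -208.,   93.]), array([ 453., -204.,   99.]), array([ 520., -206.,   98.]), array([ 528., -210.,   93.])]
312 [array([ 399., -274.,    1.]), array([ 447., -208.,   98.]), array([ 454., -204.,  103.]), array([ 518., -206.,  104.]), array([ 527., -210.,   98.])]
320 [array([ 398., -280.,    0.]), array([ 448., -208.,  101.]), array([ 455., -204.,  107.]), array([ 518., -207.,  107.]), array([ 526., -211.,  101.])]
328 [array([ 448., -201.,  115.]), array([ 451., -203.,  112.]), array([ 454., -207.,  107.]), array([ 518., -209.,  108.]), array([ 522., -206.,  112.])]
```

View pics/w4.png

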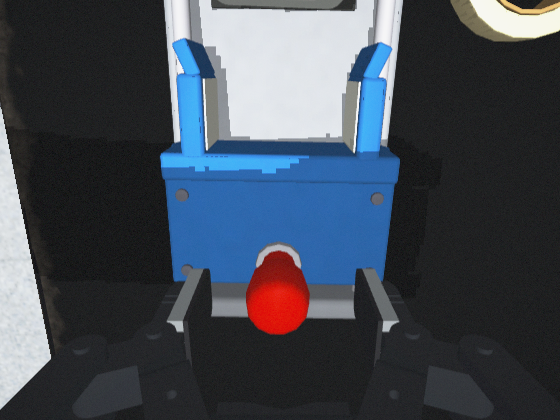

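Request:
send_rows(increments=[{"offset": [0, 0, 8], "angular": [0, 0, 0], "fingers": 0.3}, {"offset": [0, 0, 14], "angular": [0, 0, 0], "fingers": 0.3}, {"offset": [0, 0, 14], "angular": [0, 0, 0], "fingers": 0.6}, {"offset": [0, 0, 14], "angular": [0, 0, 0], "fingers": 1}, {"offset": [0, 0, 14], "angular": [0, 0, 0], "fingers": 1}, {"offset": [0, 0, 14], "angular": [0, 0, 0], "fingers": 1}])

```text
t: 4.7
position: [482.6, -216.5, 10.4]
eef_rot: [-2.255, -2.18, 0.002]
wrist_force: [-4.3, 0.7, 5.3]
gripper_width: 0.272
```

```bash
python3 - <<'E'
from h import *
p,R,s=pose(); print(p,s['wrist_force'],s['moment'],s['gripper_width']*85)
d=snap('wrist','w5')
E
```

```text
[ 482.55590945 -216.50879941   10.39505426] [-4.33664202  0.66756169  5.28333873] [ 0.16776094  1.10589277 -0.01863768] 23.156193371357265
```

View pics/w5.png

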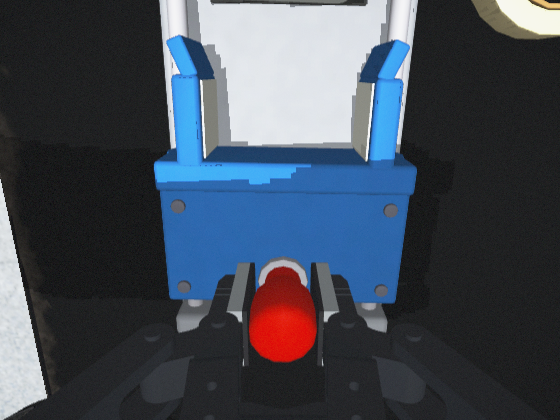

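Request:
send_rows(increments=[{"offset": [3, 0, 0], "angular": [0, 0, 0], "fingers": 1}, {"offset": [8, 0, 0], "angular": [0, 0, 0], "fingers": 1}, {"offset": [13, 0, 0], "angular": [0, 0, 0], "fingers": 1}, {"offset": [18, 0, 0], "angular": [0, 0, 0], "fingers": 1}, {"offset": [23, 0, 0], "angular": [0, 0, 0], "fingers": 1}, {"offset": [28, 0, 0], "angular": [0, 0, 0], "fingers": 1}, {"offset": [33, 0, 0], "angular": [0, 0, 0], "fingers": 1}, {"offset": [37, 0, 0], "angular": [0, 0, 0], "fingers": 1}, {"offset": [40, 0, 0], "angular": [0, 0, 0], "fingers": 1}])

```text
t: 5.88
position: [484.6, -176.2, 10.5]
eef_rot: [-2.255, -2.181, 0.0]
wrist_force: [4.4, -3.3, -7.7]
gripper_width: 0.282
```

```bash
python3 - <<'E'
from h import *
p,R,s=pose(); print(p,s['wrist_force'],s['moment'],s['gripper_width']*85)
E
```

```text
[ 484.64588183 -176.22028063   10.51711556] [ 4.37600068 -3.29119589 -7.70447143] [-0.73585484 -0.72021317 -0.02299731] 23.948676183987846
```

Request:
send_rows(increments=[{"offset": [3, 0, 0], "angular": [0, 0, 0], "fingers": 1}, {"offset": [6, 0.2, 0], "angular": [0, 0, 0], "fingers": 1}, {"offset": [9, 0.3, 0], "angular": [0, 0, 0], "fingers": 1}, {"offset": [11, 0.4, 0], "angular": [0, 0, 0], "fingers": 1}, {"offset": [12, 0.4, 0], "angular": [0, 0, 0], "fingers": 1}])

```text
t: 6.5
position: [485.3, -164.1, 10.5]
eef_rot: [-2.255, -2.181, 0.001]
wrist_force: [1.3, -3.0, -5.2]
gripper_width: 0.276
```

Request:
send_rows(increments=[{"offset": [1, 0, 0], "angular": [0, 0, 0], "fingers": 1}, {"offset": [2, 0, 0], "angular": [0, 0, 0], "fingers": 1}, {"offset": [3, 0, 0], "angular": [0, 0, 0], "fingers": 1}])

```text
t: 6.88
position: [485.4, -161.0, 10.5]
eef_rot: [-2.255, -2.181, 0.0]
wrist_force: [2.5, -3.7, -5.8]
gripper_width: 0.277
```

Request:
send_rows(increments=[{"offset": [1, 0, 0], "angular": [0, 0, 0], "fingers": 1}, {"offset": [2, 0, 0], "angular": [0, 0, 0], "fingers": 1}, {"offset": [3, 0, 0], "angular": [0, 0, 0], "fingers": 1}])

```text
t: 7.25
position: [485.6, -158.0, 10.5]
eef_rot: [-2.255, -2.181, 0.0]
wrist_force: [3.4, -3.2, -7.2]
gripper_width: 0.278
```

```bash
python3 - <<'E'
from h import *
p,R,s=pose(); print(p,s['wrist_force'],s['moment'],s['gripper_width']*85)
d=snap('wrist','w6');d=snap('top','t6')
c=d['img'][195:285,260:375]; cv2.imwrite('pics/t6c.png',cv2.resize(c,None,fx=6,fy=6,interpolation=cv2.INTER_CUBIC))
E
```

```text
[ 485.6043392  -157.96385755   10.48457155] [ 3.43360665 -3.20864787 -7.24878034] [-0.72393817 -0.30675675 -0.01856878] 23.653530967805953
```

View pics/w6.png

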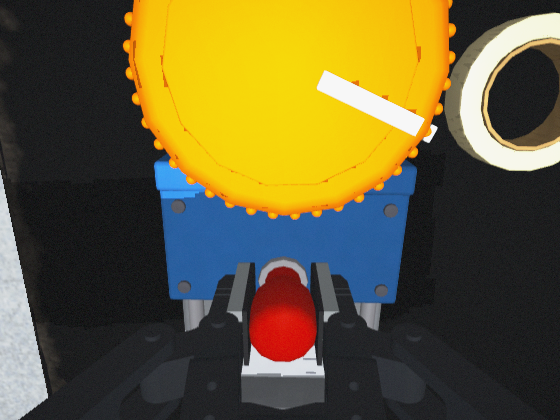

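View pics/t6c.png

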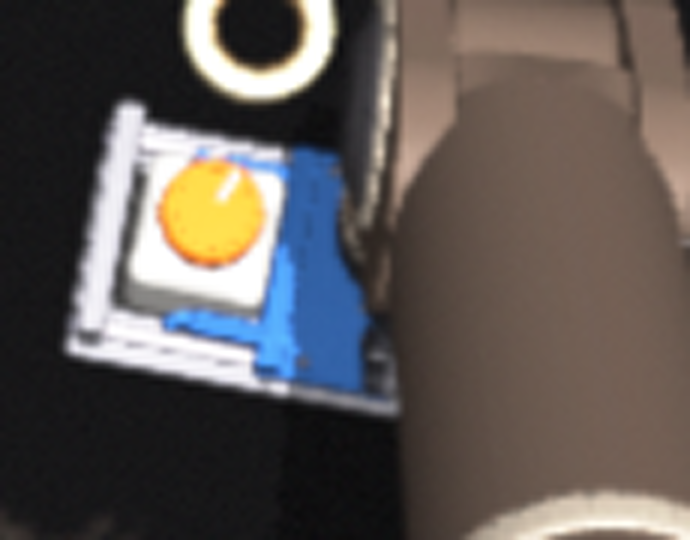

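Request:
send_rows(increments=[{"offset": [1, 0.2, 0], "angular": [0, 0, 0], "fingers": 1}, {"offset": [2, 0.2, 0], "angular": [0, 0, 0], "fingers": 1}, {"offset": [3, 0.2, 0], "angular": [0, 0, 0], "fingers": 1}])

```text
t: 7.72
position: [485.8, -155.0, 10.5]
eef_rot: [-2.255, -2.181, 0.001]
wrist_force: [1.5, -4.9, -4.6]
gripper_width: 0.276
```

Request:
send_rows(increments=[{"offset": [1, 0, 0], "angular": [0, 0, 0], "fingers": 1}, {"offset": [2, 0, 0], "angular": [0, 0, 0], "fingers": 1}, {"offset": [3, 0, 0], "angular": [0, 0, 0], "fingers": 1}])

```text
t: 8.1
position: [485.8, -154.8, 10.5]
eef_rot: [-2.258, -2.181, 0.004]
wrist_force: [2.7, -14.6, -6.8]
gripper_width: 0.276
```

Request:
send_rows(increments=[{"offset": [2, 0, 0], "angular": [0, 0, 0], "fingers": 1}, {"offset": [4, 0, 0], "angular": [0, 0, 0], "fingers": 1}, {"offset": [4, 0, 0], "angular": [0, 0, 0], "fingers": 1}])

```text
t: 8.48
position: [485.8, -155.0, 10.5]
eef_rot: [2.262, 2.178, -0.008]
wrist_force: [3.6, -16.3, -8.3]
gripper_width: 0.274
```

```bash
python3 - <<'E'
from h import *
p,R,s=pose(); print(p,s['wrist_force'],s['moment'],s['gripper_width']*85)
d=snap('scene','s7')
c=d['img'][170:260,265:365]; cv2.imwrite('pics/s7c.png',cv2.resize(c,None,fx=6,fy=6,interpolation=cv2.INTER_CUBIC))
d=snap('top','t7')
E
```

```text
[ 485.8091925  -155.03440196   10.53854355] [  3.55985483 -16.32683184  -8.3318902 ] [-3.12343433 -0.45708634  0.17779504] 23.31804936691131
```

View pics/s7c.png

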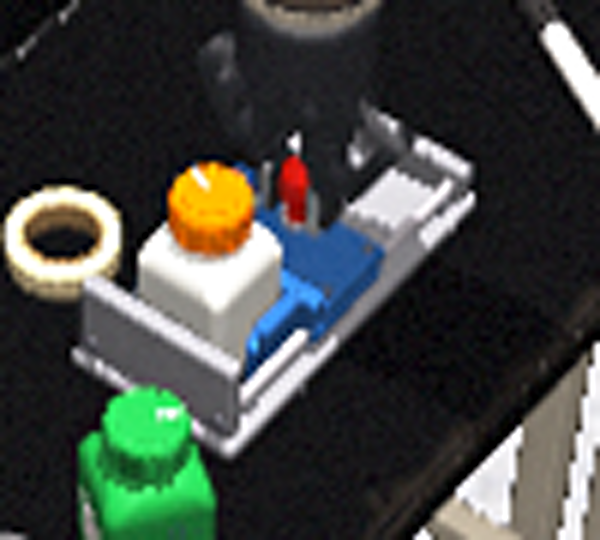

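```bash
python3 - <<'E'
from h import *
d=load('top0'); c=d['img'][205:260,268:312]; cv2.imwrite('pics/a.png',cv2.resize(c,None,fx=10,fy=10,interpolation=cv2.INTER_CUBIC))
d=load('t7'); c=d['img'][205:260,268:322]; cv2.imwrite('pics/b.png',cv2.resize(c,None,fx=10,fy=10,interpolation=cv2.INTER_CUBIC))
E
```

```text
(no output)
```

View pics/a.png

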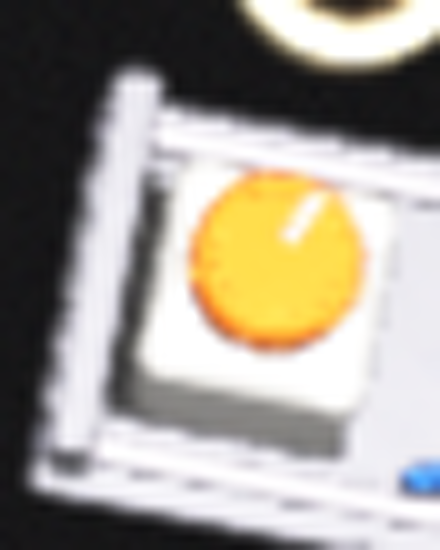

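View pics/b.png

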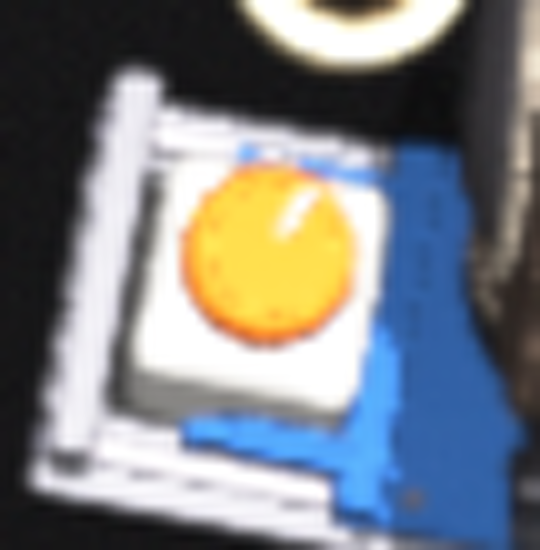

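```bash
python3 - <<'E'
from h import *
d=load('t7')
q=lambda u,v,z: px2w(d,268+u/10,205+v/10,z).round(1)
print('rest inner',q(158,90,72),q(96,440,72),'mid',q(128,262,72)); print('cap ctr',q(269,250,140.5),'before',q(277,258,140.5))
print('cross/bottle',q(385,340,54),'bottle shoulder edge right',q(370,300,88),'left',q(150,270,88))
E
```

```text
rest inner [539.  -41.4  72. ] [443.9 -37.7  72. ] mid [491.9 -39.7  72. ]
cap ctr [488.4 -74.1 140.5] before [486.7 -76.3 140.5]
cross/bottle [ 483.5 -110.6   54. ] bottle shoulder edge right [ 488.1 -103.5   88. ] left [487.9 -45.6  88. ]
```

Request:
send_rows(increments=[{"offset": [0, 0, 0], "angular": [0, 0, 0], "fingers": 1}, {"offset": [0, 0, 0], "angular": [0, 0, 0], "fingers": 0.6}, {"offset": [0, 0, 0], "angular": [0, 0, 0], "fingers": 0.4}, {"offset": [0, 0, 0], "angular": [0, 0, 0], "fingers": 0.3}, {"offset": [0, 0, -20], "angular": [0, 0, 0], "fingers": 0.3}, {"offset": [0, 0, -50], "angular": [0, 0, 0], "fingers": 0.2}, {"offset": [0, 0, -90], "angular": [0, 0, 0], "fingers": 0.1}, {"offset": [0, 0, -125], "angular": [0, 0, 0], "fingers": 0}, {"offset": [0, 0, -130], "angular": [0, 0, 0], "fingers": 0}])

```text
t: 9.7
position: [487.7, -154.6, 143.1]
eef_rot: [2.259, 2.176, -0.005]
wrist_force: [0.9, -0.6, -0.2]
gripper_width: 1.001
```

```bash
python3 - <<'E'
from h import *
p,R,s=pose(); print(s['wrist_force'],s['gripper_width'])
d=snap('wrist','w8')
plan([487,-73,140],201)
E
```

```text
[ 0.94124832 -0.57419318 -0.23702438] 1.0008738194544657
offset [81.5 -3.1  1.8] angular [  -0.3    0.2 -113.2] now [ 487.1 -154.6  142.2] yaw 87.8 q7 0.018
```

View pics/w8.png

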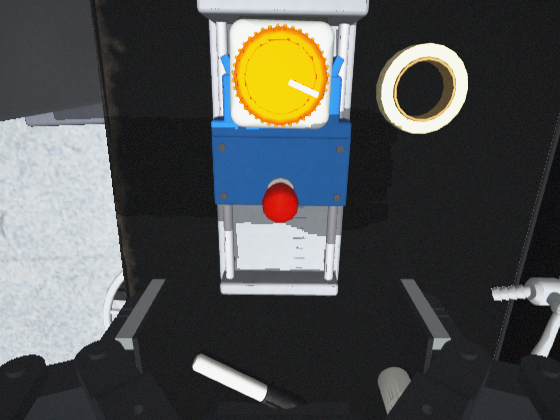

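```bash
python3 - <<'E'
from h import *
d=load('w8')
c=d['img'][10:140,200:360]; cv2.imwrite('pics/w8c.png',cv2.resize(c,None,fx=5,fy=4.6,interpolation=cv2.INTER_CUBIC))
c0=px2w(d,280.5,76,140.5); t=px2w(d,317,94.5,140.5);t1=px2w(d,289,81,140.5)
print('cap',c0,px2w(d,270,76)[2],'pointer ang',np.degrees(np.arctan2(*(t-t1)[[1,0]])), np.degrees(np.arctan2(*(t-c0)[[1,0]])),'knob',px2w(d,281,208,80))
a=px2w(d,222,35,31);b=px2w(d,229,260,31);print('rod',np.degrees(np.arctan2(*(a-b)[[1,0]])),a,b,px2w(d,346,35,31),px2w(d,333,260,31))
E
```

```text
cap [491.68283832 -70.87553513 140.5       ] 142.34864324044744 pointer ang -26.737457295318713 -27.8220578133556 knob [ 488.4648463  -157.88470756   80.        ]
rod 86.74466777068508 [450.82216228 -43.07847073  31.        ] [ 440.63701037 -222.15025439   31.        ] [539.11255732 -46.37756038  31.        ] [ 531.08707354 -225.67374521   31.        ]
```

View pics/w8c.png

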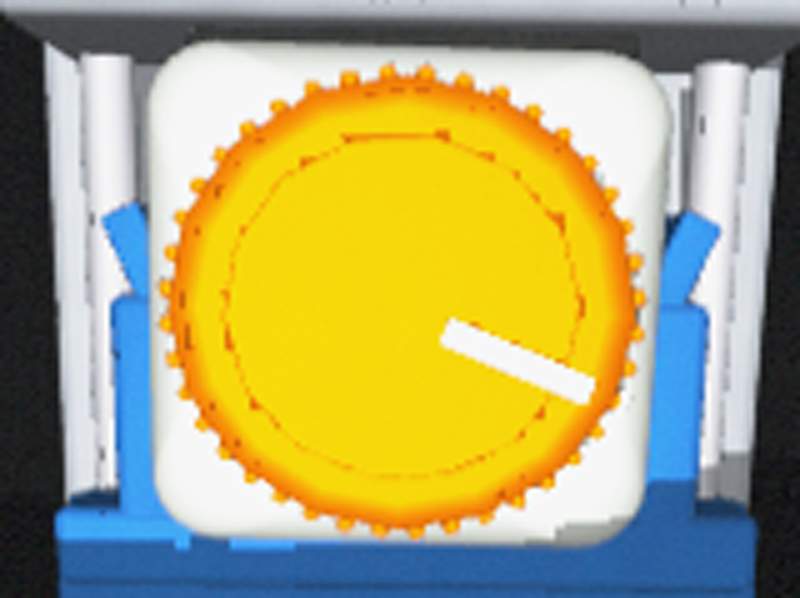

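Request:
send_rows(increments=[{"offset": [5, 0, 0], "angular": [0, 0, -7], "fingers": 0}, {"offset": [15, 0, 0], "angular": [0, 0, -17], "fingers": 0}, {"offset": [25, 0, 0], "angular": [0, 0, -27], "fingers": 0}, {"offset": [36, 0, 0], "angular": [0, 0, -37], "fingers": 0}, {"offset": [47, -0.5, 0], "angular": [0, 0, -47], "fingers": 0}, {"offset": [58, -0.5, 0], "angular": [0, 0, -57], "fingers": 0}, {"offset": [68, -0.5, 2], "angular": [0, 0, -67], "fingers": 0}, {"offset": [76, -1, 3], "angular": [0, 0, -77], "fingers": 0}, {"offset": [81, -1, 4], "angular": [0, 0, -87], "fingers": 0}, {"offset": [83.5, -1, 5], "angular": [0, 0, -97], "fingers": 0}])

```text
t: 11.0
position: [488.3, -70.5, 135.4]
eef_rot: [0.143, -3.136, 0.007]
wrist_force: [-0.4, -0.2, 0.5]
gripper_width: 1.002
```

Request:
send_rows(increments=[{"offset": [0, 0, 0], "angular": [0, 0, -9], "fingers": 0}, {"offset": [0, 0, 0], "angular": [0, 0, -15], "fingers": 0}, {"offset": [0, 0, 0], "angular": [0, 0, -15], "fingers": 0}])

```text
t: 11.38
position: [487.5, -70.3, 134.3]
eef_rot: [0.55, -3.088, 0.004]
wrist_force: [-0.6, 0.2, -0.5]
gripper_width: 0.997
```

```bash
python3 - <<'E'
from h import *
p,R,s=pose(); print(s['wrist_force'],s['gripper_width'],s['q'].round(2))
d=snap('wrist','w9')
plan([489,-71,64],201)
E
```

```text
[-0.63588323  0.18047856 -0.5170954 ] 0.9974266301616215 [ 0.75  0.38 -0.87  1.93  0.35  0.99  1.64]
offset [-1.4 -0.9 70.5] angular [-0.1 -0.3 -0.9] now [487.6 -70.4 134.5] yaw -159.9 q7 1.637
```

View pics/w9.png

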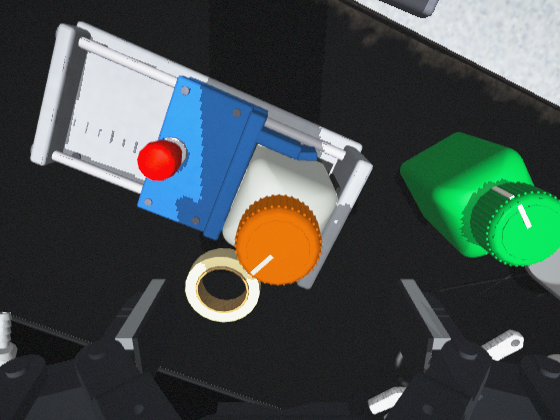

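```bash
python3 - <<'E'
from h import *
d=load('w9');p,R,s=pose()
c0=px2w(d,279,247,140.5);print(c0,px2w(d,279,247),'axis px at z140.5',w2px(d,[p[0],p[1],140.5]), R.inv().apply(c0-p))
c=d['img'][180:300,220:340]; cv2.imwrite('pics/w9c.png',cv2.resize(c,None,fx=5,fy=5,interpolation=cv2.INTER_CUBIC))
E
```

```text
[489.9484695  -71.28184225 140.5       ] [489.1047969  -71.56676192 142.37698525] axis px at z140.5 [282.14372714 243.68106265] [-1.84539623 -1.62422829 -6.00842847]
```

View pics/w9c.png

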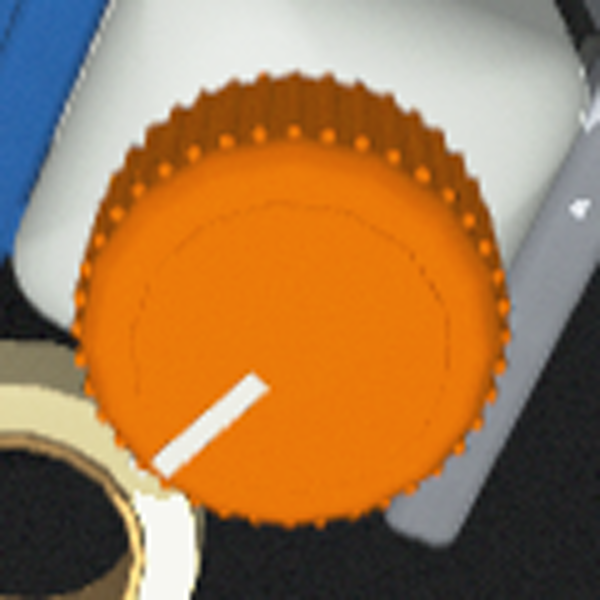

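Request:
send_rows(increments=[{"offset": [-1.7, -1.3, 12], "angular": [0, 0, -1], "fingers": 0}, {"offset": [-1.7, -1.3, 30], "angular": [0, 0, -1], "fingers": 0}, {"offset": [-1.7, -1.3, 50], "angular": [0, 0, -1], "fingers": 0}, {"offset": [-1.7, -1.3, 64], "angular": [0, 0, -1], "fingers": 0}, {"offset": [-1.7, -1.3, 70], "angular": [0, 0, -1], "fingers": 0}, {"offset": [-1.7, -1.3, 70], "angular": [0, 0, -1], "fingers": 0.25}])

```text
t: 12.18
position: [489.3, -71.0, 64.2]
eef_rot: [0.574, -3.084, 0.004]
wrist_force: [0.0, 0.0, 0.0]
gripper_width: 0.816
```

```bash
python3 - <<'E'
from h import *
p,R,s=pose(); print(s['wrist_force'],s['gripper_width']*85)
d=snap('wrist','w10'); plan([489.5,-71.2,64],201)
E
```

```text
[0.02772266 0.00493836 0.0277164 ] 69.38441063031563
offset [ 0.2 -0.1  0.6] angular [-0.1 -0.3  0.1] now [489.6 -71.1  64.6] yaw -158.9 q7 1.559
```

View pics/w10.png

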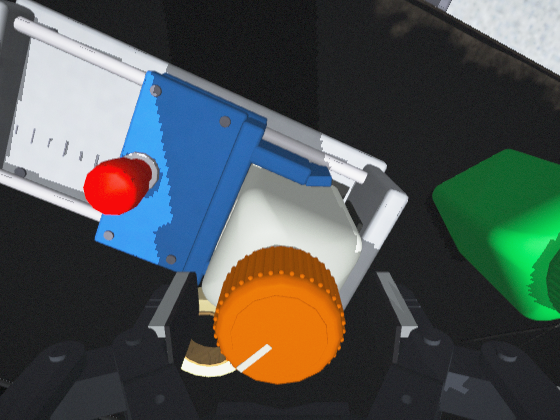

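Request:
send_rows(increments=[{"offset": [0, -1.5, 0], "angular": [0, 0, 0], "fingers": 0.25}, {"offset": [0, -1.5, 0], "angular": [0, 0, 0], "fingers": 0.4}, {"offset": [0, -1.5, 0], "angular": [0, 0, 0], "fingers": 0.6}, {"offset": [0, -1.5, 0], "angular": [0, 0, 0], "fingers": 1}, {"offset": [0, -1.5, 0], "angular": [0, 0, 0], "fingers": 1}])

```text
t: 12.85
position: [490.4, -72.2, 65.1]
eef_rot: [0.575, -3.085, 0.004]
wrist_force: [-1.8, 1.5, 5.0]
gripper_width: 0.522
```

```bash
python3 - <<'E'
from h import *
p,R,s=pose(); print(s['wrist_force'],s['moment'],s['gripper_width']*85)
d=snap('wrist','w11'); plan([489.5,-71.2,64],201)
for v in range(270,350,8): print(v,[(u,px2w(d,u,v).round(0)) for u in (218,225,345,350)])
E
```

```text
[-1.77208169  1.4536981   4.95565235] [0.2529587  0.34440549 0.00474615] 44.36587692673298
offset [0.5 1.3 1.1] angular [-0.1 -0.2  0.1] now [490.4 -72.2  65.1] yaw -158.9 q7 1.562
270 [(218, array([491., -99., 116.])), (225, array([490., -96., 116.])), (345, array([473., -52., 116.])), (350, array([473., -50., 115.]))]
278 [(218, array([491., -98., 121.])), (225, array([493., -95., 117.])), (345, array([474., -53., 121.])), (350, array([473., -51., 122.]))]
286 [(218, array([490., -97., 128.])), (225, array([491., -95., 124.])), (345, array([473., -54., 128.])), (350, array([473., -52., 127.]))]
294 [(218, array([490., -96., 133.])), (225, array([487., -94., 135.])), (345, array([475., -54., 130.])), (350, array([473., -53., 132.]))]
302 [(218, array([491., -96., 135.])), (225, array([489., -93., 138.])), (345, array([478., -53., 131.])), (350, array([474., -54., 137.]))]
310 [(218, array([494., -95., 136.])), (225, array([491., -93., 139.])), (345, array([477., -54., 137.])), (350, array([475., -54., 140.]))]
318 [(218, array([497., -94., 137.])), (225, array([492., -92., 141.])), (345, array([480., -53., 137.])), (350, array([477., -53., 141.]))]
326 [(218, array([499., -93., 137.])), (225, array([496., -91., 140.])), (345, array([483., -52., 138.])), (350, array([480., -52., 142.]))]
334 [(218, array([501., -92., 139.])), (225, array([498., -90., 141.])), (345, array([487., -50., 137.])), (350, array([482., -51., 143.]))]
342 [(218, array([503., -91., 140.])), (225, array([503., -88., 139.])), (345, array([491., -48., 135.])), (350, array([484., -51., 144.]))]
```

View pics/w11.png

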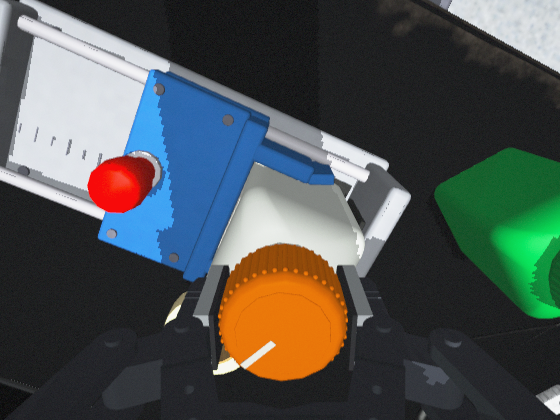

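Request:
send_rows(increments=[{"offset": [0, 0, 0], "angular": [0, 0, 5], "fingers": 1}, {"offset": [0, 0, 0.1], "angular": [0, 0, 13], "fingers": 1}, {"offset": [0, 0, 0.2], "angular": [0, 0, 21], "fingers": 1}, {"offset": [0, 0, 0.3], "angular": [0, 0, 29], "fingers": 1}, {"offset": [0, 0, 0.4], "angular": [0, 0, 37], "fingers": 1}, {"offset": [0, 0, 0.5], "angular": [0, 0, 45], "fingers": 1}])

```text
t: 13.65
position: [490.8, -72.4, 64.7]
eef_rot: [-0.657, -3.071, 0.006]
wrist_force: [1.0, 0.7, 0.6]
gripper_width: 0.523
```

```bash
python3 - <<'E'
from h import *
p,R,s=pose(); print(s['wrist_force'],s['moment'],s['gripper_width']*85,s['q'].round(2))
d=snap('wrist','w12'); plan([489.5,-71.2,64],201)
E
```

```text
[0.98844762 0.67340211 0.57861279] [-0.04074974 -0.05704567  0.107963  ] 44.46188264016797 [ 0.54  0.43 -0.62  2.    0.34  0.82  0.88]
offset [1.6 0.5 0.7] angular [ -0.2  -0.1 -45.5] now [490.7 -72.3  64.7] yaw 155.5 q7 0.873
```

View pics/w12.png

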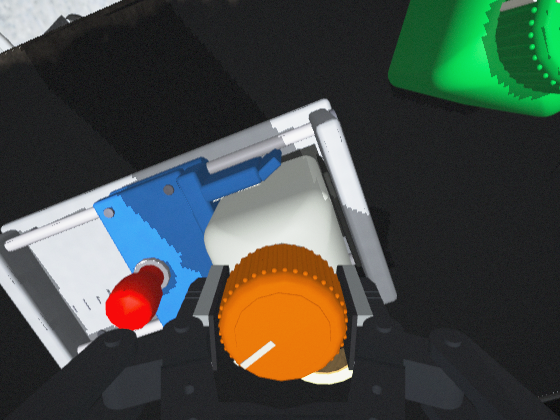

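Request:
send_rows(increments=[{"offset": [0, 0, 0.1], "angular": [0, 0, 7], "fingers": 1}, {"offset": [0, 0, 0.2], "angular": [0, 0, 16], "fingers": 1}, {"offset": [0, 0, 0.3], "angular": [0, 0, 25], "fingers": 1}, {"offset": [0, 0, 0.4], "angular": [0, 0, 34], "fingers": 1}, {"offset": [0, 0, 0.5], "angular": [0, 0, 43], "fingers": 1}, {"offset": [0, 0, 0.6], "angular": [0, 0, 52], "fingers": 1}, {"offset": [0, 0, 0.7], "angular": [0, 0, 61], "fingers": 1}, {"offset": [0, 0, 0.8], "angular": [0, 0, 70], "fingers": 1}, {"offset": [0, 0, 0.9], "angular": [0, 0, 79], "fingers": 1}, {"offset": [0, 0, 1], "angular": [0, 0, 85], "fingers": 1}])

```text
t: 14.95
position: [490.0, -72.5, 63.7]
eef_rot: [2.566, 1.81, -0.008]
wrist_force: [-2.8, -0.3, 3.4]
gripper_width: 0.525
```

```bash
python3 - <<'E'
from h import *
p,R,s=pose(); print(s['wrist_force'],s['moment'],s['gripper_width']*85,s['q'].round(2))
plan([489.5,-71.2,64],201)
E
```

```text
[-2.76339162 -0.26562267  3.38873335] [0.12806459 0.57519471 0.06199858] 44.66567401485221 [ 0.27  0.37 -0.28  2.02  0.15  0.77 -0.44]
offset [ 1.  -0.9 -0.3] angular [  -0.4    0.  -130.6] now [490.  -72.5  63.7] yaw 70.4 q7 -0.436
```

Request:
send_rows(increments=[{"offset": [0, 0, 0.1], "angular": [0, 0, 7], "fingers": 1}, {"offset": [0, 0, 0.2], "angular": [0, 0, 16], "fingers": 1}, {"offset": [0, 0, 0.3], "angular": [0, 0, 25], "fingers": 1}, {"offset": [0, 0, 0.4], "angular": [0, 0, 34], "fingers": 1}, {"offset": [0, 0, 0.5], "angular": [0, 0, 43], "fingers": 1}, {"offset": [0, 0, 0.6], "angular": [0, 0, 52], "fingers": 1}, {"offset": [0, 0, 0.7], "angular": [0, 0, 61], "fingers": 1}, {"offset": [0, 0, 0.8], "angular": [0, 0, 70], "fingers": 1}, {"offset": [0, 0, 0.9], "angular": [0, 0, 79], "fingers": 1}, {"offset": [0, 0, 1], "angular": [0, 0, 86], "fingers": 1}])

```text
t: 16.2
position: [490.0, -71.7, 62.9]
eef_rot: [3.108, -0.428, -0.005]
wrist_force: [-0.9, 3.1, 3.4]
gripper_width: 0.523
```

```bash
python3 - <<'E'
from h import *
p,R,s=pose(); print(s['wrist_force'],s['moment'],s['gripper_width']*85,s['q'].round(2))
plan([489.5,-71.2,64],201)
d=snap('wrist','w13')
E
```

```text
[-0.9083199   3.10787829  3.41072325] [0.68659863 0.12904824 0.07174192] 44.42544770989174 [-0.01  0.36  0.06  2.04 -0.03  0.75 -1.77]
offset [-0.6 -0.4 -1.1] angular [  0.3  -0.2 143.3] now [490.  -71.7  62.9] yaw -15.7 q7 -1.773
```

View pics/w13.png

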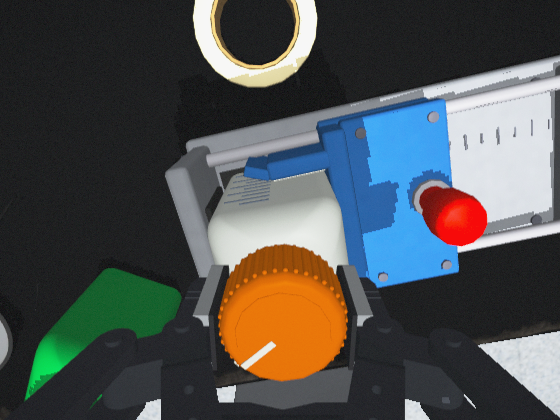

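Request:
send_rows(increments=[{"offset": [0, 0, 0], "angular": [0, 0, 5], "fingers": 1}, {"offset": [0, 0, 0.1], "angular": [0, 0, 10], "fingers": 1}, {"offset": [0, 0, 0.2], "angular": [0, 0, 15], "fingers": 1}, {"offset": [0, 0, 0.2], "angular": [0, 0, 20], "fingers": 1}])

```text
t: 16.75
position: [490.2, -71.4, 62.7]
eef_rot: [2.985, -0.967, -0.003]
wrist_force: [-0.1, 1.3, 2.2]
gripper_width: 0.523
```

```bash
python3 - <<'E'
from h import *
p,R,s=pose(); print(s['wrist_force'],s['moment'],s['q'].round(2))
plan([489.5,-71.2,64],201)
E
```

```text
[-0.1182882   1.34090462  2.23592402] [ 0.44347483 -0.12548183  0.10940853] [-0.07  0.36  0.14  2.04 -0.07  0.75 -2.09]
offset [-0.7  0.3 -1.3] angular [  0.2  -0.2 123.1] now [490.2 -71.4  62.7] yaw -35.9 q7 -2.085
```

Request:
send_rows(increments=[{"offset": [0, 0, 0], "angular": [0, 0, 2], "fingers": 1}, {"offset": [0, 0, 0], "angular": [0, 0, 4], "fingers": 1}])

```text
t: 17.0
position: [490.2, -71.3, 62.7]
eef_rot: [2.95, -1.069, -0.003]
wrist_force: [0.6, 1.6, 1.1]
gripper_width: 0.524
```

```bash
python3 - <<'E'
from h import *
p,R,s=pose(); print(s['wrist_force'],s['moment'],s['q'].round(2))
plan([489.5,-71.2,64],201)
E
```

```text
[0.60516199 1.59205994 1.14353214] [ 0.36758984 -0.06183331  0.10105241] [-0.08  0.36  0.16  2.05 -0.08  0.75 -2.15]
offset [-0.6  0.4 -1.3] angular [  0.2  -0.2 119.2] now [490.2 -71.3  62.7] yaw -39.8 q7 -2.146
```

Request:
send_rows(increments=[{"offset": [0, 0, 0], "angular": [0, 0, 2], "fingers": 1}, {"offset": [0, 0, 0], "angular": [0, 0, 4], "fingers": 1}])

```text
t: 17.25
position: [490.3, -71.3, 62.7]
eef_rot: [2.91, -1.173, -0.003]
wrist_force: [0.3, 1.2, 0.5]
gripper_width: 0.521
```

```bash
python3 - <<'E'
from h import *
p,R,s=pose(); print(s['wrist_force'],s['moment'],s['q'].round(2))
plan([489.5,-71.2,64],201)
E
```

```text
[0.28220173 1.21134059 0.54363529] [ 0.34886142 -0.17487668  0.08034336] [-0.1   0.36  0.17  2.05 -0.08  0.75 -2.21]
offset [-0.6  0.5 -1.3] angular [  0.2  -0.2 115.1] now [490.3 -71.3  62.7] yaw -43.9 q7 -2.209
```

Request:
send_rows(increments=[{"offset": [0, 0, 0], "angular": [0, 0, 2], "fingers": 1}, {"offset": [0, 0, 0], "angular": [0, 0, 4], "fingers": 1}])

```text
t: 17.5
position: [490.4, -71.2, 62.7]
eef_rot: [2.866, -1.277, -0.002]
wrist_force: [1.0, 0.9, -0.2]
gripper_width: 0.524
```

```bash
python3 - <<'E'
from h import *
p,R,s=pose(); print(s['wrist_force'],s['moment'],s['q'].round(2))
plan([489.5,-71.2,64],201)
E
```

```text
[ 1.01724998  0.93892538 -0.22238961] [ 0.40255574 -0.21471279  0.12227623] [-0.11  0.36  0.19  2.05 -0.09  0.75 -2.27]
offset [-0.6  0.6 -1.3] angular [  0.2  -0.2 111. ] now [490.4 -71.2  62.7] yaw -48.0 q7 -2.273
```

Request:
send_rows(increments=[{"offset": [0, 0, 0], "angular": [0, 0, 2], "fingers": 1}, {"offset": [0, 0, 0], "angular": [0, 0, 4], "fingers": 1}])

```text
t: 17.75
position: [490.6, -71.7, 62.6]
eef_rot: [2.818, -1.379, -0.001]
wrist_force: [2.5, -1.5, -1.8]
gripper_width: 0.527
```

```bash
python3 - <<'E'
from h import *
p,R,s=pose(); print(s['wrist_force'],s['moment'],s['q'].round(2))
plan([489.5,-71.2,64],201); snap('wrist','w14')
E
```

```text
[ 2.53555454 -1.53587415 -1.83211445] [-0.25360057 -0.5906887   0.44950287] [-0.13  0.36  0.21  2.05 -0.1   0.75 -2.34]
offset [-1.   0.6 -1.4] angular [ 1.000e-01 -3.000e-01  1.069e+02] now [490.6 -71.7  62.6] yaw -52.1 q7 -2.336
```

View pics/w14.png

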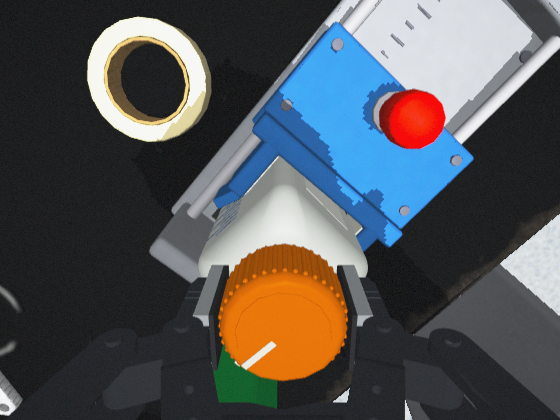

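Request:
send_rows(increments=[{"offset": [0, 0, 0], "angular": [0, 0, 2], "fingers": 1}, {"offset": [0, 0, 0], "angular": [0, 0, 3], "fingers": 1}])

```text
t: 18.05
position: [490.9, -72.1, 62.6]
eef_rot: [2.779, -1.455, 0.0]
wrist_force: [1.5, -2.4, -2.6]
gripper_width: 0.52
```

```bash
python3 - <<'E'
from h import *
p,R,s=pose(); print(s['wrist_force'],s['moment'],s['q'].round(2))
plan([489.5,-71.2,64],201); d=snap('wrist','w15')
c=d['img'][60:400,150:420]; cv2.imwrite('pics/w15c.png',cv2.resize(c,None,fx=1.75,fy=1.75,interpolation=cv2.INTER_CUBIC))
E
```

```text
[ 1.48242624 -2.43212163 -2.55051566] [-0.45180602 -0.74865514  1.12071121] [-0.14  0.36  0.22  2.05 -0.11  0.75 -2.38]
offset [-1.6  0.6 -1.4] angular [  0.   -0.3 103.7] now [490.9 -72.1  62.6] yaw -55.3 q7 -2.384
```

View pics/w15c.png

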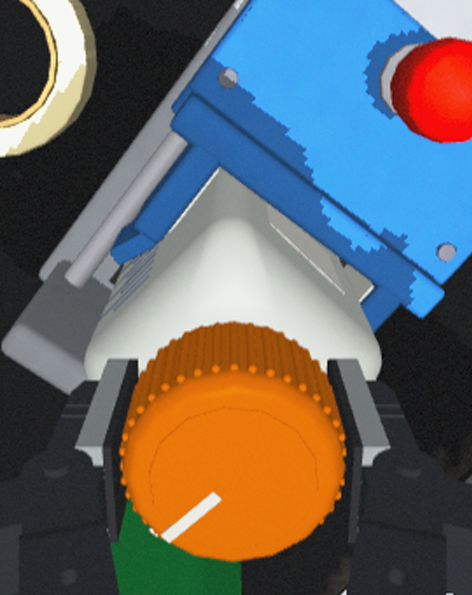

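```bash
cat > ptr.py <<'E'
from h import *
import sys
def ptr(fn,z):
    d=load(fn); im=d['img'][300:400,215:350].astype(int); m=(im.min(2)>150).astype(np.uint8)
    n,l,st,ce=cv2.connectedComponentsWithStats(m)
    best=None
    for i in range(1,n):
        if st[i,4]<40: continue
        v,u=np.where(l==i); P=np.array([px2w(d,a+215,b+300,z)[:2] for a,b in zip(u,v)])
        C=P.mean(0); w,V=np.linalg.eigh(np.cov((P-C).T)); L=4*np.sqrt(w)
        a=np.degrees(np.arctan2(V[1,1],V[0,1])); print(fn,'blob',st[i],C.round(1),'axis mod180',round(a%180,1),'size',L.round(1))
if __name__=='__main__':
    for a in sys.argv[1:]:
        f_,z=a.split(':'); ptr(f_,float(z))
E
python3 ptr.py w10:141 w11:141 w12:140.5 w13:139 w14:138.6 w15:138.6
```

```text
w10 blob [ 22  44  35  28 270] [502.5 -76.4] axis mod180 154.1 size [ 3.  17.5]
w10 blob [  0  61  20  15 198] [510.7 -84.6] axis mod180 139.1 size [5.  7.8]
w11 blob [ 26  41  35  28 267] [502.5 -76.5] axis mod180 154.1 size [ 3.  17.3]
w11 blob [  0  58  24  17 233] [511.4 -84.9] axis mod180 141.6 size [5.  9.5]
w12 blob [ 25  41  35  28 266] [496.2 -82.6] axis mod180 109.0 size [ 3.  17.5]
w12 blob [ 87  67  48  17 456] [515.3 -63.8] axis mod180 74.5 size [ 5.6 18.2]
w13 blob [ 26  41  35  28 264] [487.  -60.6] axis mod180 117.6 size [ 3.  17.2]
w13 blob [  1  85  20  15 237] [474.3 -44.8] axis mod180 110.4 size [6.6 8. ]
w14 blob [ 27  41  34  29 267] [494.4 -59.6] axis mod180 81.6 size [ 3.  17.4]
w14 blob [121  88  14  12  75] [459.3 -64. ] axis mod180 90.8 size [3.2 6.1]
w15 blob [ 27  41  34  29 266] [495.1 -60.1] axis mod180 79.3 size [ 3.  17.4]
```

Request:
send_rows(increments=[{"offset": [0, 0, -0.1], "angular": [0, 0, -5], "fingers": 1}, {"offset": [0, 0, -0.2], "angular": [0, 0, -14], "fingers": 1}, {"offset": [0, 0, -0.3], "angular": [0, 0, -23], "fingers": 1}, {"offset": [0, 0, -0.4], "angular": [0, 0, -32], "fingers": 1}, {"offset": [0, 0, -0.5], "angular": [0, 0, -41], "fingers": 1}, {"offset": [0, 0, -0.6], "angular": [0, 0, -50], "fingers": 1}, {"offset": [0, 0, -0.7], "angular": [0, 0, -59], "fingers": 1}, {"offset": [0, 0, -0.8], "angular": [0, 0, -68], "fingers": 1}, {"offset": [0, 0, -0.9], "angular": [0, 0, -77], "fingers": 1}, {"offset": [0, 0, -1], "angular": [0, 0, -86], "fingers": 1}])

```text
t: 19.35
position: [490.1, -72.5, 63.6]
eef_rot: [3.025, 0.835, -0.007]
wrist_force: [-0.4, -0.9, 0.4]
gripper_width: 0.521
```

```bash
python3 - <<'E'
from h import *
p,R,s=pose(); print(s['wrist_force'],s['moment'],s['q'].round(2))
plan([489.5,-71.2,64],201); d=snap('wrist','w16'); snap('top','t16')
E
python3 ptr.py w16:139.6
```

```text
[-0.40337387 -0.90607512  0.42704609] [-0.33199668  0.00605969 -0.08595667] [ 0.15  0.36 -0.12  2.03  0.07  0.76 -1.05]
offset [ 0.2 -1.4 -0.4] angular [  -0.4    0.2 -170.1] now [490.1 -72.5  63.6] yaw 30.9 q7 -1.051
w16 blob [ 25  41  35  28 267] [481.  -67.8] axis mod180 163.7 size [ 3.  17.4]
w16 blob [  0  69  60  31 948] [464.  -68.6] axis mod180 93.5 size [10.9 21.7]
```

View pics/w16.png

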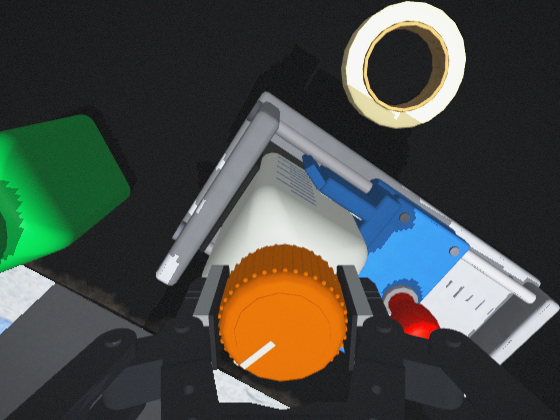

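```bash
cat > bot.py <<'E'
from h import *
import sys
def cloud(fn):
    d=load(fn); D=d['depth']; v,u=np.mgrid[0:420,0:560]
    r=np.stack([(u-float(d['cx']))/f(d),(v-float(d['cy']))/f(d),np.ones(u.shape)],-1)*D[...,None]
    return (r-d['t'])@d['R'],D,d['img']
def bot(fn,c):
    X,D,im=cloud(fn)
    Xs=np.stack([cv2.GaussianBlur(X[...,i],(0,0),2.5) for i in range(3)],-1)
    gu=(Xs[:,2:]-Xs[:,:-2])[1:-1]; gv=(Xs[2:]-Xs[:-2])[:,1:-1]; n=np.cross(gu,gv); n/=np.linalg.norm(n,axis=-1,keepdims=True)+1e-9
    n[n[...,2]<0]*=-1
    Xc=X[1:-1,1:-1]; rel=Xc[...,:2]-c; rr=np.hypot(rel[...,0],rel[...,1]); hsv=cv2.cvtColor(im,cv2.COLOR_BGR2HSV)[1:-1,1:-1]
    for nm,z0,z1,t0,t1 in [('shoulder',90,104,.35,.85),('side',25,84,.85,1.01)]:
        hn=np.hypot(n[...,0],n[...,1])
        m=(Xc[...,2]>z0)&(Xc[...,2]<z1)&(rr<41)&(hn>t0)&(hn<t1)&(hsv[...,1]<60)&(hsv[...,2]>70)
        m=cv2.erode(m.astype(np.uint8),np.ones((3,3)))>0
        a=np.degrees(np.arctan2(n[...,1],n[...,0]))[m]
        h,e=np.histogram(a%360,bins=36,range=(0,360)); 
        out=[]
        for b in np.argsort(-h)[:3]:
            ctr=e[b]+5
            for _ in range(10):
                k=np.abs((a-ctr+180)%360-180)<10
                if k.sum()==0: break
                ctr=ctr+np.median(((a-ctr+180)%360-180)[k])
            out.append((round(ctr%360,1),int(k.sum())))
        print(fn,nm,m.sum(),out)
if __name__=='__main__':
    for a in sys.argv[1:]: bot(a,np.array([489.5,-71.2]))
E
python3 bot.py w8 w9 w10 w11 w12 w13 w14 w15 w16
```

```text
w8 shoulder 105 [(np.float64(49.6), 47), (np.float64(49.6), 47), (np.float64(310.2), 24)]
w8 side 106 [(np.float64(266.9), 44), (np.float64(266.9), 44), (np.float64(266.9), 44)]
w9 shoulder 350 [(np.float64(213.7), 88), (np.float64(222.7), 82), (np.float64(183.7), 66)]
w9 side 696 [(np.float64(175.6), 332), (np.float64(356.5), 182), (np.float64(175.6), 332)]
w10 shoulder 1183 [(np.float64(176.4), 219), (np.float64(266.8), 224), (np.float64(231.6), 176)]
w10 side 1684 [(np.float64(175.6), 657), (np.float64(356.6), 489), (np.float64(175.6), 657)]
w11 shoulder 717 [(np.float64(177.4), 264), (np.float64(177.4), 264), (np.float64(261.2), 125)]
w11 side 1663 [(np.float64(175.6), 773), (np.float64(356.4), 365), (np.float64(175.6), 773)]
w12 shoulder 723 [(np.float64(174.8), 251), (np.float64(94.6), 104), (np.float64(147.5), 92)]
w12 side 2067 [(np.float64(175.2), 601), (np.float64(354.7), 536), (np.float64(267.5), 127)]
w13 shoulder 808 [(np.float64(354.5), 258), (np.float64(354.5), 258), (np.float64(47.9), 93)]
w13 side 1879 [(np.float64(174.4), 919), (np.float64(355.0), 518), (np.float64(174.4), 919)]
w14 shoulder 995 [(np.float64(351.5), 375), (np.float64(264.2), 260), (np.float64(351.5), 375)]
w14 side 1619 [(np.float64(352.2), 564), (np.float64(261.7), 620), (np.float64(261.7), 620)]
w15 shoulder 750 [(np.float64(348.3), 175), (np.float64(322.5), 158), (np.float64(261.0), 161)]
w15 side 1682 [(np.float64(260.4), 744), (np.float64(350.7), 511), (np.float64(260.4), 744)]
w16 shoulder 716 [(np.float64(359.5), 206), (np.float64(359.5), 206), (np.float64(359.5), 206)]
w16 side 1730 [(np.float64(358.5), 595), (np.float64(179.0), 482), (np.float64(89.3), 181)]
```

Request:
send_rows(increments=[{"offset": [0, 0, 0], "angular": [0, 0, -5], "fingers": 1}, {"offset": [0, 0, -0.1], "angular": [0, 0, -10], "fingers": 1}, {"offset": [0, 0, -0.2], "angular": [0, 0, -14], "fingers": 1}, {"offset": [0, 0, -0.2], "angular": [0, 0, -14.5], "fingers": 1}, {"offset": [0, 0, -0.2], "angular": [0, 0, -14.5], "fingers": 1}])

```text
t: 20.08
position: [489.8, -72.5, 63.8]
eef_rot: [2.9, 1.202, -0.008]
wrist_force: [-0.3, -1.3, 0.1]
gripper_width: 0.521
```

```bash
python3 - <<'E'
from h import *
p,R,s=pose(); print(s['wrist_force'],s['moment'],s['q'].round(2),s['gripper_width']*85)
plan([489.5,-71.2,64],201); d=snap('wrist','w17'); snap('top','t17'); snap('scene','s17')
a=load('t17')['img'][195:285,180:440];b=load('s17')['img'][130:300,220:380]
cv2.imwrite('pics/m17.png',np.vstack([cv2.resize(a,(780,270)),np.hstack([cv2.resize(b,(310,329)),cv2.resize(d['img'],(470,329))])]))
E
python3 ptr.py w17:139.6; python3 bot.py w17
```

```text
[-0.26418495 -1.27831692  0.08379546] [-0.19842515  0.15658141 -0.04683381] [ 0.19  0.36 -0.18  2.03  0.1   0.76 -0.83] 44.262162477504575
offset [ 0.7 -1.1 -0.2] angular [-4.00e-01  1.00e-01 -1.56e+02] now [489.8 -72.5  63.8] yaw 45.0 q7 -0.831
w17 blob [ 25  41  35  28 274] [480.1 -70.7] axis mod180 178.1 size [ 3.1 17.6]
w17 blob [124  61  11  16  86] [497.7 -96.5] axis mod180 71.0 size [3.  6.7]
w17 blob [  1  86  16  14 101] [458.2 -74. ] axis mod180 80.2 size [3.7 7.3]
w17 shoulder 830 [(np.float64(0.6), 218), (np.float64(90.0), 206), (np.float64(90.0), 206)]
w17 side 1609 [(np.float64(359.6), 534), (np.float64(359.6), 534), (np.float64(180.2), 246)]
```

View pics/m17.png

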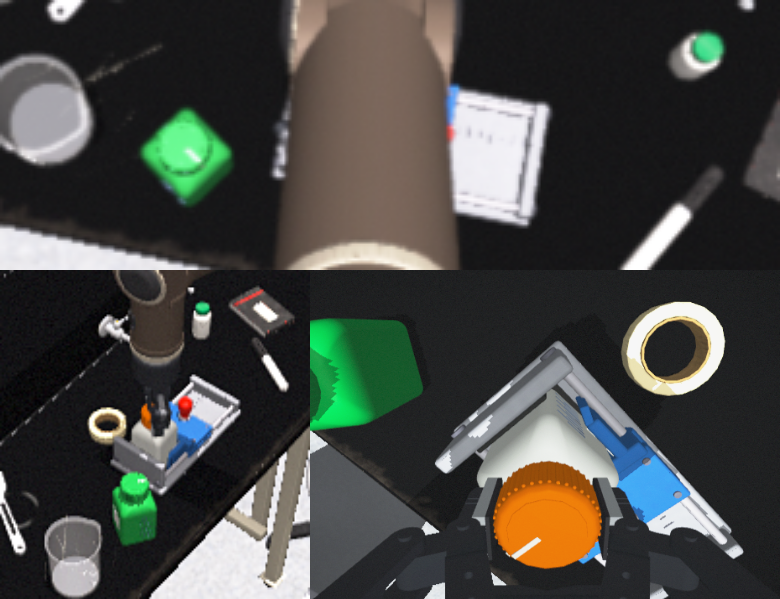

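Request:
send_rows(increments=[{"offset": [0, 0, 0], "angular": [0, 0, -1], "fingers": 1}, {"offset": [0, 0, 0], "angular": [0, 0, -1], "fingers": 1}, {"offset": [0, 0, 0], "angular": [0, 0, -1], "fingers": 1}, {"offset": [0, 0, 0], "angular": [0, 0, -1], "fingers": 1}])

```text
t: 20.72
position: [489.9, -72.4, 63.8]
eef_rot: [2.889, 1.229, -0.008]
wrist_force: [-0.7, -1.7, 0.9]
gripper_width: 0.525
```

```bash
python3 - <<'E'
from h import *
p,R,s=pose(); print(s['wrist_force'],s['moment'],s['q'].round(2),s['gripper_width']*85,s['t'])
snap('wrist','w18');snap('scene','s18')
from bot import cloud
for fn in ['w8','w12','w13','w14','w18','s7','s18']:
    X,D,im=cloud(fn); h=cv2.cvtColor(im,cv2.COLOR_BGR2HSV)
    m=((h[...,0]<4)|(h[...,0]>175))&(h[...,1]>180)&(X[...,2]>83)&(X[...,2]<92)&(abs(X[...,0]-487)<25)&(abs(X[...,1]+157)<30)
    b=(abs(h[...,0]-107)<8)&(h[...,1]>150)&(abs(X[...,2]-54)<2.5)&(abs(X[...,0]-487)<20)&(abs(X[...,1]+120)<40)
    print(fn,m.sum(),X[m].mean(0).round(1) if m.sum() else '', 'cross y',b.sum(),np.percentile(X[b][:,1],[3,97]).round(1) if b.sum()>10 else '')
E
python3 ptr.py w18:139.6; python3 bot.py w18
```

```text
[-0.71223173 -1.69277932  0.93868578] [-0.16994969  0.15042037  0.01839997] [ 0.19  0.36 -0.18  2.03  0.1   0.76 -0.81] 44.638716288309055 20.725
w8 845 [ 487.8 -154.4   85.7] cross y 183 [-113.5 -106.6]
w12 1278 [ 486.4 -154.1   85.7] cross y 49 [-112.9 -104.6]
w13 1639 [ 488.9 -155.2   85.5] cross y 321 [-113.8 -103.7]
w14 1798 [ 488.2 -157.1   85.3] cross y 445 [-115.7 -103.8]
w18 0  cross y 0 
s7 10 [ 490.5 -150.1   86.8] cross y 0 
s18 20 [ 484.6 -153.6   85.8] cross y 1 
w18 blob [ 25  41  35  28 274] [480.2 -70.9] axis mod180 179.2 size [ 3.1 17.6]
w18 blob [121  62  14  19 145] [497.3 -96.8] axis mod180 74.4 size [3.7 8.4]
w18 blob [ 2 90 12 10 61] [457.7 -74.8] axis mod180 81.6 size [2.9 5.5]
w18 shoulder 593 [(np.float64(34.6), 168), (np.float64(33.9), 171), (np.float64(0.4), 108)]
w18 side 1472 [(np.float64(359.3), 396), (np.float64(181.3), 258), (np.float64(359.3), 396)]
```

```bash
python3 - <<'E'
from h import *
a=load('s7')['img'][190:240,285:345];b=load('s18')['img'][190:240,285:345]
cv2.imwrite('pics/m18.png',np.hstack([cv2.resize(x,(390,325),interpolation=cv2.INTER_CUBIC) for x in (a,b)]))
c=load('w18')['img'][60:300,290:560]; cv2.imwrite('pics/w18c.png',cv2.resize(c,None,fx=2.4,fy=2.4,interpolation=cv2.INTER_CUBIC))
E
```

```text
(no output)
```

View pics/m18.png

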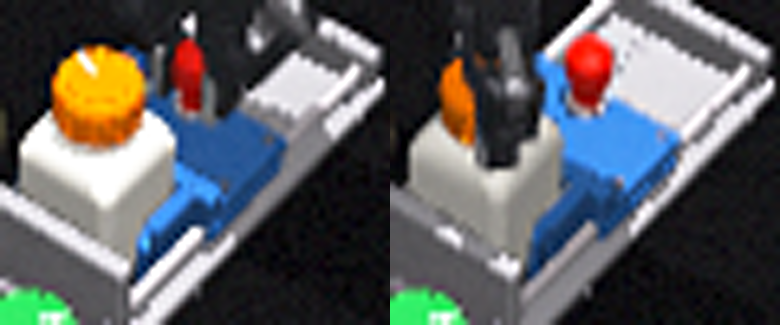

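View pics/w18c.png

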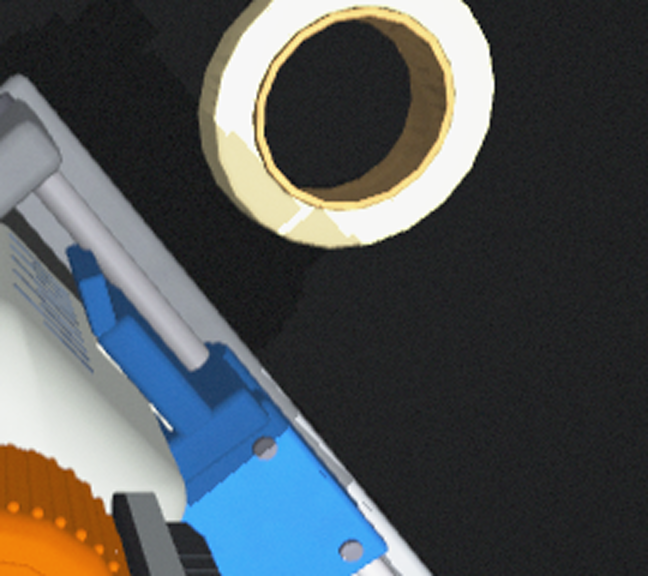

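```bash
python3 - <<'E'
from h import *
for fn,box in [('w8',(195,0,365,215)),('w14',(140,0,560,290)),('w18',(200,60,470,330))]:
    x0,y0,x1,y1=box; c=load(fn)['img'][y0:y1,x0:x1]; s=min(790/(x1-x0),590/(y1-y0)); print(fn,s); cv2.imwrite(f'pics/{fn}d.png',cv2.resize(c,None,fx=s,fy=s,interpolation=cv2.INTER_CUBIC))
E
```

```text
w8 2.744186046511628
w14 1.880952380952381
w18 2.185185185185185
```

View pics/w8d.png

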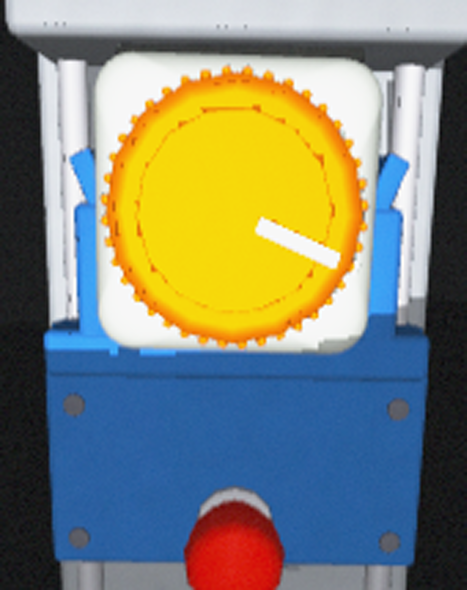

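View pics/w14d.png

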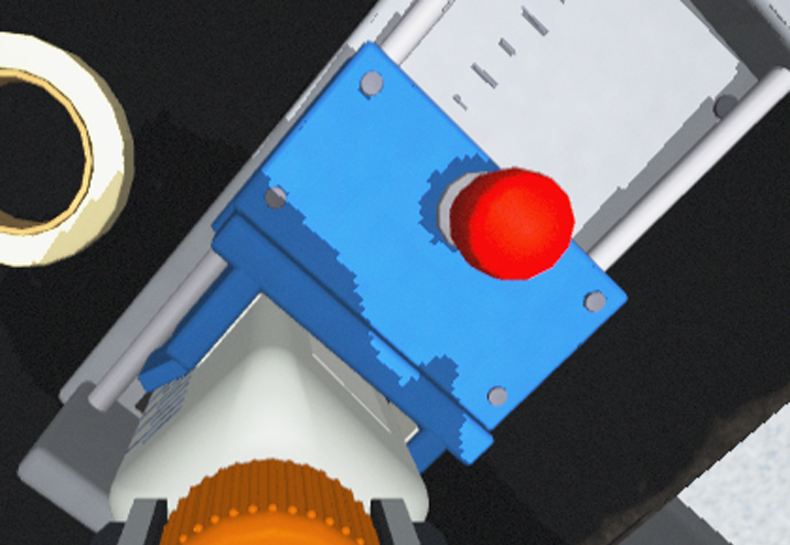

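View pics/w18d.png

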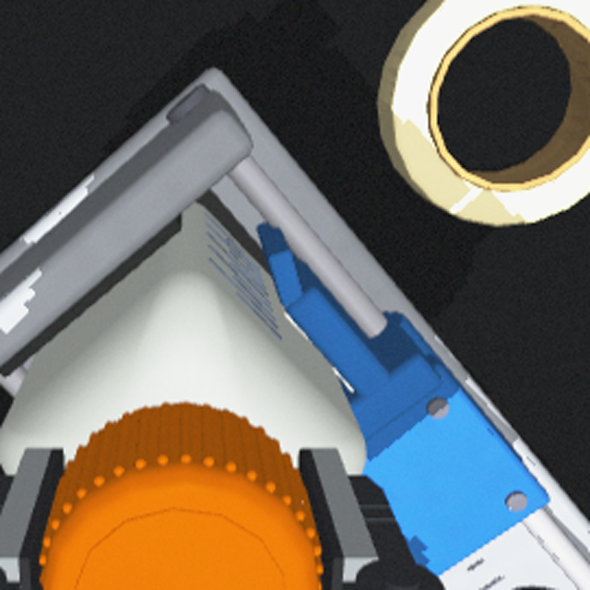

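```bash
python3 - <<'E'
from h import *
S={'w8':[(222,147.2),(340,149),(223.8,195.7),(337.1,197.1)],'w14':[(404.2,211.1),(286.2,104.7),(456.3,159.5),(337.8,44.1)],'w18':[None,(400.4,246.7),None,(436.1,289.3)]}
for fn in S:
    d=load(fn)
    for i,q in enumerate(S[fn]):
        if q: print(fn,i,px2w(d,*q,45).round(1))
d=load('w18')
# rest tape-side top inner corner & edges
q=lambda u,v,z:px2w(d,200+u/2.185,60+v/2.185,z).round(1)
print('w18 rest inner top corner',q(250,152,72),'outer',q(215,92,72),'edge pt',q(100,235,72), 'baseplate corner',q(215,70,10))
d=load('w8'); q=lambda u,v,z:px2w(d,195+u/2.744,v/2.744,z).round(1)
print('w8 rest inner top',q(30,32,72),q(440,32,72), q(235,30,72))
for fn in ['w8','w14','w18']:
    c=load(fn)['img']
d=load('w14'); print('w14 front block inner L?')
E
```

```text
w8 0 [ 445.8 -120.7   45. ]
w8 1 [ 533.8 -125.4   45. ]
w8 2 [ 443.8 -158.7   45. ]
w8 3 [ 532.1 -163.3   45. ]
w14 0 [ 444.7 -121.7   45. ]
w14 1 [ 533.2 -126.8   45. ]
w14 2 [ 443.1 -160.4   45. ]
w14 3 [ 530.9 -164.9   45. ]
w18 1 [ 533.2 -128.4   45. ]
w18 3 [ 531.1 -166.3   45. ]
w18 rest inner top corner [543.8 -38.6  72. ] outer [546.8 -24.6  72. ] edge pt [508.6 -29.3  72. ] baseplate corner [549.4 -25.6  10. ]
w8 rest inner top [448.1 -33.4  72. ] [538.  -36.8  72. ] [493.  -34.7  72. ]
w14 front block inner L?
```

Pointer and bottle readings put the cap about 90° off the stop. However, the yoke screws now read 1.5–3 mm further from the rest than when home, so the stop torque seems to have pushed the yoke back slightly. The cap stays where it is left, so I'll release it, press the yoke home again, and then regrip the cap.

Request:
send_rows(increments=[{"offset": [0, 0, 0], "angular": [0, 0, 0], "fingers": 0.4}, {"offset": [0, 0, 0], "angular": [0, 0, 0], "fingers": 0.1}, {"offset": [0, 0, 0], "angular": [0, 0, 0], "fingers": 0}, {"offset": [0, 0, -15], "angular": [0, 0, 0], "fingers": 0}, {"offset": [0, 0, -45], "angular": [0, 0, 0], "fingers": 0}, {"offset": [0, 0, -70], "angular": [0, 0, 0], "fingers": 0}, {"offset": [0, 0, -72], "angular": [0, 0, 0], "fingers": 0}])

```text
t: 21.7
position: [491.8, -72.2, 138.4]
eef_rot: [2.887, 1.228, -0.002]
wrist_force: [0.1, -0.1, -0.5]
gripper_width: 1.001
```

```bash
python3 - <<'E'
from h import *
p,R,s=pose(); print(s['wrist_force'],s['t'])
snap('wrist','w19'); plan([485.6,-156.5,136],88)
E
python3 bot.py w19
```

```text
[ 0.13843226 -0.10653292 -0.53712692] 21.7
offset [-64.5  54.5   1.8] angular [  0.    0.3 -41.9] now [491.  -72.2 137.4] yaw 46.1 q7 -0.786
w19 shoulder 267 [(np.float64(359.5), 100), (np.float64(359.5), 100), (np.float64(48.9), 29)]
w19 side 555 [(np.float64(360.0), 194), (np.float64(360.0), 194), (np.float64(92.2), 136)]
```

View pics/w19.png

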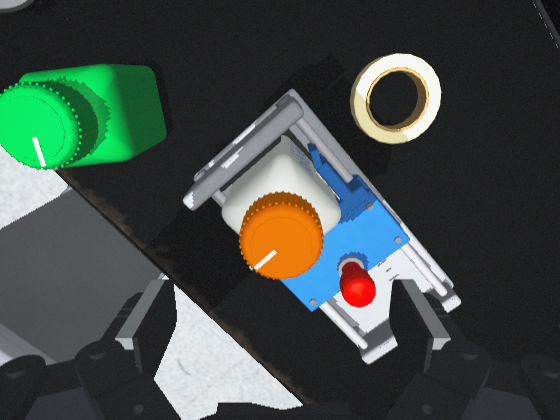

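Cap at (281,234), still in place with its pointer at about 90°. The knob is free at (357,290). Next I'll move over the knob at yaw 88.

Request:
send_rows(increments=[{"offset": [-8, 7, 0], "angular": [0, 0, -5], "fingers": 0}, {"offset": [-22, 19, 0], "angular": [0, 0, -14], "fingers": 0}, {"offset": [-36, 31, 0], "angular": [0, 0, -23], "fingers": 0}, {"offset": [-50, 43, 0], "angular": [0, 0, -32], "fingers": 0}, {"offset": [-60, 51, 0], "angular": [0, 0, -39], "fingers": 0}, {"offset": [-64.5, 54.5, 0], "angular": [0, 0, -42], "fingers": 0}, {"offset": [-64.5, 54.5, 0], "angular": [0, 0, -42], "fingers": 0.3}, {"offset": [-64.5, 54.5, 0], "angular": [0, 0, -42], "fingers": 0.3}])

```text
t: 22.75
position: [485.3, -156.0, 137.4]
eef_rot: [2.258, 2.182, -0.006]
wrist_force: [0.4, -0.3, 0.4]
gripper_width: 0.699
```

```bash
python3 - <<'E'
from h import *
p,R,s=pose(); print(s['wrist_force'],s['t'],s['gripper_width'])
d=snap('wrist','w20'); plan([485.6,-156.5,10.8],88)
c=d['img'][0:215,195:365]; cv2.imwrite('pics/w20d.png',cv2.resize(c,None,fx=2.744,fy=2.744,interpolation=cv2.INTER_CUBIC))
from bot import cloud
for fn in ['w8','w20']:
    X,D,im=cloud(fn); h=cv2.cvtColor(im,cv2.COLOR_BGR2HSV)
    m=((h[...,0]<4)|(h[...,0]>175))&(h[...,1]>180)&(X[...,2]>83)&(X[...,2]<92)&(abs(X[...,0]-487)<25)&(abs(X[...,1]+157)<30)
    print(fn,X[m].mean(0).round(1))
E
python3 bot.py w20
```

```text
[ 0.3622364  -0.28024432  0.40421198] 22.75 0.6988527429221467
offset [  0.    0.4 126.7] angular [-0.1  0.2  0.1] now [ 485.4 -156.   137.5] yaw 88.1 q7 0.084
w8 [ 487.8 -154.4   85.7]
w20 [ 487.6 -156.9   85.6]
w20 shoulder 299 [(np.float64(132.1), 70), (np.float64(45.1), 53), (np.float64(314.0), 24)]
w20 side 40 [(np.float64(267.5), 22), (np.float64(222.2), 5), (np.float64(150.6), 2)]
```

View pics/w20d.png

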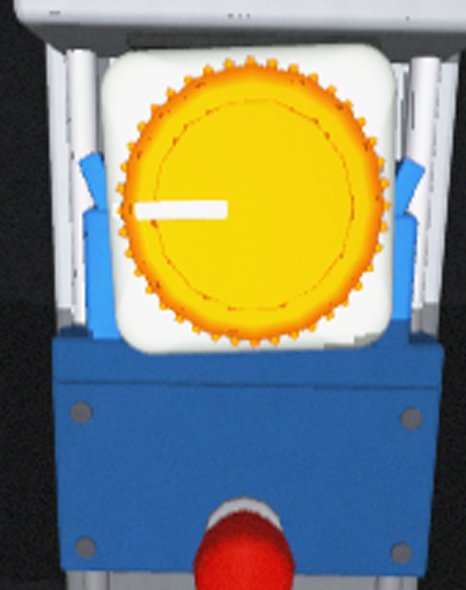

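Same viewpoint as w8: the knob has shifted 2.5 mm back (-154.4 → -156.9), so pushing it home again is needed.

Request:
send_rows(increments=[{"offset": [-1, 0.4, 20], "angular": [0, 0, 0], "fingers": 0.3}, {"offset": [-1, 0.4, 55], "angular": [0, 0, 0], "fingers": 0.3}, {"offset": [-1, 0.4, 90], "angular": [0, 0, 0], "fingers": 0.3}, {"offset": [-1, 0.4, 117], "angular": [0, 0, 0], "fingers": 0.3}, {"offset": [-1, 0.4, 127], "angular": [0, 0, 0], "fingers": 0.3}, {"offset": [-1, 0.4, 127], "angular": [0, 0, 0], "fingers": 0.5}, {"offset": [-1, 0.4, 127], "angular": [0, 0, 0], "fingers": 1}, {"offset": [-1, 0.4, 127], "angular": [0, 0, 0], "fingers": 1}, {"offset": [-1, 0.4, 127], "angular": [0, 0, 0], "fingers": 1}])

```text
t: 23.92
position: [485.9, -157.6, 11.7]
eef_rot: [2.256, 2.182, -0.006]
wrist_force: [-2.9, 1.6, 6.4]
gripper_width: 0.277
```

Request:
send_rows(increments=[{"offset": [1, 0, 0], "angular": [0, 0, 0], "fingers": 1}, {"offset": [2, 0, 0], "angular": [0, 0, 0], "fingers": 1}, {"offset": [3, 0, 0], "angular": [0, 0, 0], "fingers": 1}, {"offset": [4, 0, 0], "angular": [0, 0, 0], "fingers": 1}])

```text
t: 24.42
position: [486.0, -155.0, 11.8]
eef_rot: [2.256, 2.18, -0.007]
wrist_force: [-0.7, -9.3, -3.5]
gripper_width: 0.277
```

Request:
send_rows(increments=[{"offset": [2, 0, 0], "angular": [0, 0, 0], "fingers": 1}, {"offset": [4, 0, 0], "angular": [0, 0, 0], "fingers": 1}, {"offset": [4, 0, 0], "angular": [0, 0, 0], "fingers": 1}])

```text
t: 24.8
position: [486.0, -155.1, 11.8]
eef_rot: [2.257, 2.174, -0.011]
wrist_force: [0.4, -16.0, -7.0]
gripper_width: 0.278
```

Home again at y = -155.1, the same position and force as before. Now I'll release and rise.

Request:
send_rows(increments=[{"offset": [0, 0, 0], "angular": [0, 0, 0], "fingers": 1}, {"offset": [0, 0, 0], "angular": [0, 0, 0], "fingers": 0.6}, {"offset": [0, 0, 0], "angular": [0, 0, 0], "fingers": 0.4}, {"offset": [0, 0, 0], "angular": [0, 0, 0], "fingers": 0.3}, {"offset": [0, 0, -20], "angular": [0, 0, 0], "fingers": 0.3}, {"offset": [0, 0, -55], "angular": [0, 0, 0], "fingers": 0.2}, {"offset": [0, 0, -90], "angular": [0, 0, 0], "fingers": 0.1}, {"offset": [0, 0, -122], "angular": [0, 0, 0], "fingers": 0}, {"offset": [0, 0, -126], "angular": [0, 0, 0], "fingers": 0}])

```text
t: 25.92
position: [487.6, -153.9, 140.3]
eef_rot: [2.254, 2.172, -0.007]
wrist_force: [0.8, 0.3, -1.1]
gripper_width: 0.999
```

```bash
python3 - <<'E'
from h import *
p,R,s=pose(); print(s['wrist_force'],s['t'],s['gripper_width'])
d=snap('wrist','w21'); plan([490,-72.4,138],45)
c=d['img'][0:215,195:365]; cv2.imwrite('pics/w21d.png',cv2.resize(c,None,fx=2.744,fy=2.744,interpolation=cv2.INTER_CUBIC))
from bot import cloud
for fn in ['w8','w20','w21']:
    X,D,im=cloud(fn); h=cv2.cvtColor(im,cv2.COLOR_BGR2HSV)
    m=((h[...,0]<4)|(h[...,0]>175))&(h[...,1]>180)&(X[...,2]>83)&(X[...,2]<92)&(abs(X[...,0]-487)<25)&(abs(X[...,1]+157)<30)
    print(fn,X[m].mean(0).round(1))
E
python3 bot.py w21
```

```text
[ 0.76262389  0.27499473 -1.1282118 ] 25.925 0.9992390816150231
offset [81.5  0.   0.4] angular [ 0.4  0.5 42.9] now [ 486.9 -153.9  139.3] yaw 87.9 q7 0.068
w8 [ 487.8 -154.4   85.7]
w20 [ 487.6 -156.9   85.6]
w21 [ 487.8 -154.4   85.6]
w21 shoulder 194 [(np.float64(36.0), 54), (np.float64(121.7), 44), (np.float64(36.7), 57)]
w21 side 85 [(np.float64(265.4), 36), (np.float64(284.6), 13), (np.float64(265.4), 36)]
```

View pics/w21d.png

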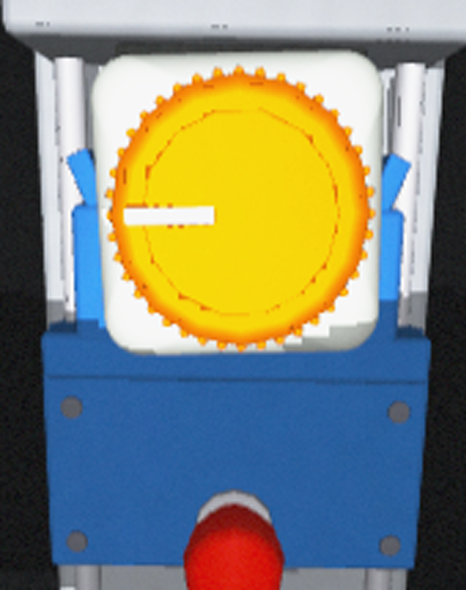

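Request:
send_rows(increments=[{"offset": [8, 0, 0], "angular": [0, 0, 5], "fingers": 0}, {"offset": [22, 0, 0], "angular": [0, 0, 13], "fingers": 0}, {"offset": [38, 0, 0], "angular": [0, 0, 21], "fingers": 0}, {"offset": [54, 0, 0], "angular": [0, 0, 29], "fingers": 0}, {"offset": [68, 0, 0], "angular": [0, 0, 37], "fingers": 0}, {"offset": [78, 0, 0], "angular": [0, 0, 42], "fingers": 0}, {"offset": [82, 0, 0], "angular": [0, 0, 43], "fingers": 0}, {"offset": [82, 0, 0], "angular": [0, 0, 43], "fingers": 0}])

```text
t: 26.98
position: [489.6, -71.8, 137.8]
eef_rot: [2.893, 1.198, -0.004]
wrist_force: [-0.0, -0.6, -0.2]
gripper_width: 1.002
```

```bash
python3 - <<'E'
from h import *
p,R,s=pose(); print(s['wrist_force'],s['t'],s['gripper_width'])
d=snap('wrist','w22'); plan([490,-71.5,64.2],45)
c=d['img'][170:300,220:350]; cv2.imwrite('pics/w22c.png',cv2.resize(c,None,fx=4.5,fy=4.5,interpolation=cv2.INTER_CUBIC))
X,Y=None,None
from bot import cloud
for fn in ['w19','w22']:
    X,D,im=cloud(fn); h=cv2.cvtColor(im,cv2.COLOR_BGR2HSV)
    m=(abs(h[...,0].astype(int)-12)<10)&(h[...,1]>150)&(abs(X[...,2]-140.5)<1.5)&(abs(X[...,0]-490)<30)
    P=X[m][:,:2].astype(np.float32); (c,r)=cv2.minEnclosingCircle(P[(np.hypot(*(P-np.median(P,0)).T)<24.5)]); print(fn,m.sum(),c,r)
E
```

```text
[-0.02973786 -0.59629537 -0.24610935] 26.975 1.002038691146432
offset [ 1.1 -1.  73.8] angular [ 0.5  0.4 -0. ] now [489.7 -72.2 138. ] yaw 44.9 q7 -0.814
w19 3184 (492.3669128417969, -71.60655212402344) 20.525672912597656
w22 3259 (492.5587463378906, -70.54537200927734) 20.5958251953125
```

View pics/w22c.png

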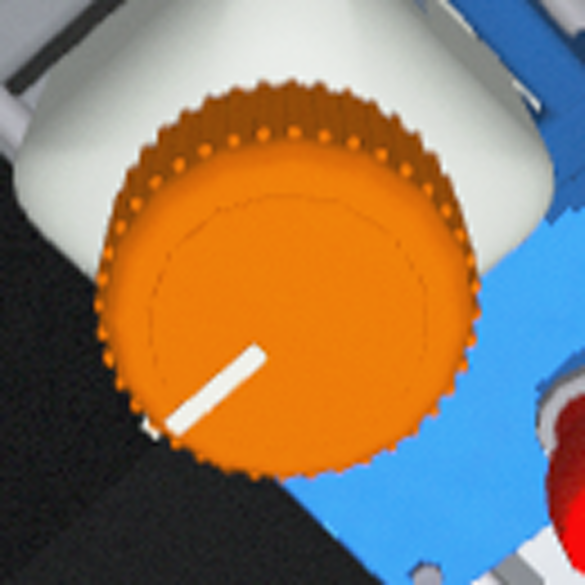

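Request:
send_rows(increments=[{"offset": [1.3, -1, 12], "angular": [0.4, 0.4, 0], "fingers": 0}, {"offset": [1.3, -1, 32], "angular": [0.4, 0.4, 0], "fingers": 0}, {"offset": [1.3, -1, 52], "angular": [0.4, 0.4, 0], "fingers": 0}, {"offset": [1.3, -1, 67], "angular": [0.4, 0.4, 0], "fingers": 0}, {"offset": [1.3, -1, 73.5], "angular": [0.4, 0.4, 0], "fingers": 0}, {"offset": [1.3, -1, 73.5], "angular": [0.4, 0.4, 0], "fingers": 0.25}, {"offset": [1.3, -1, 73.5], "angular": [0.4, 0.4, 0], "fingers": 0.4}])

```text
t: 27.9
position: [490.6, -71.4, 65.0]
eef_rot: [2.901, 1.2, 0.004]
wrist_force: [-0.1, 0.6, 0.2]
gripper_width: 0.609
```

Request:
send_rows(increments=[{"offset": [0, 0, 0], "angular": [0, 0, 0], "fingers": 0.5}, {"offset": [0, 0, 0], "angular": [0, 0, 0], "fingers": 1}, {"offset": [0, 0, 0], "angular": [0, 0, 0], "fingers": 1}, {"offset": [0, 0, 0], "angular": [0, 0, 0], "fingers": 1}])

```text
t: 28.4
position: [491.0, -71.5, 65.4]
eef_rot: [2.9, 1.2, 0.005]
wrist_force: [0.9, -0.6, 4.0]
gripper_width: 0.522
```

```bash
python3 - <<'E'
from h import *
p,R,s=pose(); print(s['wrist_force'],s['moment'],s['t'],s['gripper_width']*85)
d=snap('wrist','w23'); plan([490,-71.5,64.2],45)
E
python3 ptr.py w23:139.6; python3 bot.py w23
```

```text
[ 0.89007653 -0.5525973   3.96197319] [-0.12311309 -0.03960968  0.02161335] 28.4 44.33235869117794
offset [-0.7 -0.7  1.1] angular [ 0.2 -0.1 -0. ] now [491.  -71.5  65.4] yaw 45.0 q7 -0.83
w23 blob [ 27  40  34  28 264] [480.4 -70.7] axis mod180 178.3 size [ 3.1 17.3]
w23 blob [121  60  14  19 130] [497.3 -96.6] axis mod180 74.0 size [3.3 8.6]
w23 blob [ 1 88 14 12 72] [457.2 -74.1] axis mod180 80.9 size [3.2 6.2]
w23 shoulder 772 [(np.float64(90.2), 200), (np.float64(90.2), 200), (np.float64(359.2), 135)]
w23 side 1278 [(np.float64(359.1), 503), (np.float64(89.6), 303), (np.float64(89.6), 303)]
```

View pics/w23.png

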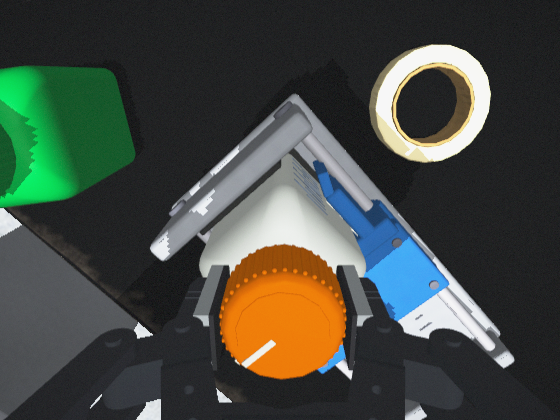

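```bash
python3 - <<'E'
from h import *
d=load('w23'); print(px2w(d,397,243,45).round(1),px2w(d,434,285.5,45).round(1))
a=load('scene0');b=snap('scene','s23')
for n,P in [('tape',[600,-89,19]),('samp',[591,-386,68]),('beaker',[452,183,110])]:
    u,v=w2px(a,P).astype(int); x=a['img'][v-12:v+12,u-12:u+12].astype(int);y=b['img'][v-12:v+12,u-12:u+12].astype(int); print(n,np.abs(x-y).mean().round(1))
s=read_state();print(s['t'],s['wrist_force'],s['gripper_width'])
cv2.imwrite('pics/s23c.png',cv2.resize(b['img'][120:320,190:390],None,fx=2.9,fy=2.9))
E
```

```text
[ 533.3 -126.    45. ] [ 531.1 -164.4   45. ]
tape 8.2
samp 7.9
beaker 2.1
28.5 [ 0.80116684 -1.54079563  3.89152277] 0.5213273733464402
```

View pics/s23c.png

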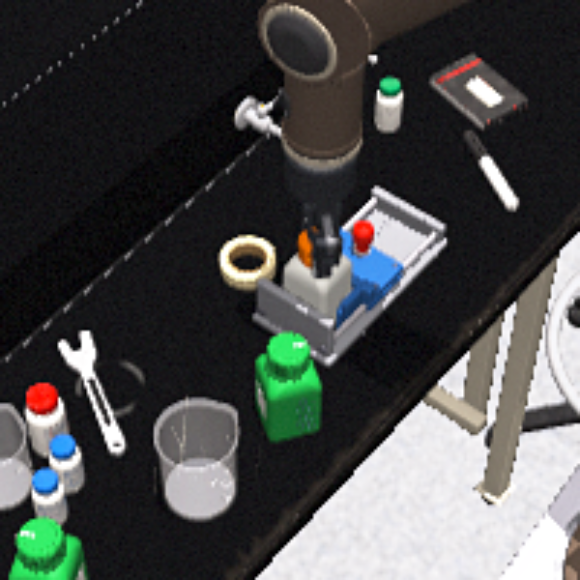

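```bash
python3 -c "
from cell import *
print(finish_job())"
```

```text
the job is handed in; nothing more can be done
None
```

I handed the job in at about 28.5 s, with the yoke home, the cap about a quarter turn off its stop, and the gripper still holding it.

- **Yoke:** I slid it home by its knob until it stopped at about 16 N.
- **Cap:** I screwed it down about 255° until it hit its stop. The turning moment rose from about 0.1 to 1.1 N m, and the pointer lined up with the bottle's x axis. I then backed it off a quarter turn.

**What went wrong and was mended:**
- **First grasp missed:** the jaws closed above the knob because the finger ends sit about 43 mm short of the reported TCP. I corrected for that from then on.
- **Yoke pushed back:** tightening against the stop moved the yoke back about 2.5 mm. I let go of the cap, pressed the yoke home again and regripped the cap. No tightening was done after that.

**Last checks:**
- **Cap angle:** the pointer reads 89° from the bottle's x axis, or nearly 90° after correcting for the offset seen at the stop. I trust this to about 2°.
- **Yoke:** after the second push the knob was back at its first home reading (-154.4 mm). The yoke screws in the last wrist picture agree to within about 1 mm.
- **Grip:** the jaws hold the cap, with about 4 N on the wrist.
- **Bottle and bystanders:** the bottle looks upright, and the things around it look untouched. The image-difference numbers for the tape roll and sample bottle were not zero (about 8 of 255), but both look in place.

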